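# Re-tension a bench conveyor belt through its deep take-up shaft

### The arm

A 7-joint arm with a two-finger parallel gripper is mounted at the origin on the work surface. World frame = base frame: x ahead of the robot, y to its left, z up, the work surface at z = 0. Lengths are in m, angles in rad, forces in N, time in s.
With the tool pointing down it reaches from about 0.4 to 0.85 m from the base axis. Payload 6.9 kg.
Tool frame: the origin (TCP) lies where the fingers leave the gripper's body, on its centre line; the fingertips stand ahead of it and the grasp point (between the pads) lies 54 mm ahead of it (bot.nose_length is the z of the fingertips in the tool frame, in m); z points along the fingers, y is the direction in which the jaws open and shut (so a half turn about z gives the same grasp; the last joint's range is limited). The gripper opens to 85 mm and grips with 20 to 120 N. Pads are 22 mm wide; open, the fingers measure 114 mm over their backs; the gripper's body (76 mm by 85 mm) begins 54 mm behind the grasp point. The pads swing forward as they close: fully open they stand 13 mm farther back than shut.
Start: joints at [-1.202, 0.507, -0.238, 1.5, 0.126, 1.149, -0.155], TCP at [0.163, 0.603, 0.304] pointing down, gripper open.
Joint ranges: [-3.08, 3.08], [-0.24, 2.05], [-1.43, 1.35], [0, 2.5], [-1.52, 4.66], [0.17, 1.96], [-2.89, 2.89]. Speed limits (rad/s): [2.39, 2.39, 3.14, 3.14, 3.14, 3.14, 3.14].

### API

Orientations are given as [roll, pitch, yaw] about the fixed x, y, z axes, in that order (R = Rz(yaw) Ry(pitch) Rx(roll)).
In Python, from workcell import bot gives the robot as it stands.
- The arm moves only by the tool arm_command, never from a script. Its arguments are lists of equal length, an entry for each row: "gripper": the opening, from -1 (shut) to 1 (fully open), so that 0 is half open; "travel": the shift along the tool's x, y, z in cm, a list of three; "yaw": the turn about the tool's z in degrees. A call has 1 to 5 rows; each row shifts and turns the commanded pose from where the row before left it, along the tool's axes as they then stand; what a row does not reach is not made up. A row lasts 1/8 s, in which the tool goes at most 62.5 mm and 10.7 degrees, less where a joint would pass 70% of its speed; a pose out of reach is approached as far as the arm can. A call is refused whole if a number of a shift passes 6.25 or a number of a turn 10.7, either way. A call with a gripper value outside its range is refused whole. The fingers move at their own pace and stop on an object; "newtons" is the grip in N (left out, the last holds). Time passes only in rows, so rows that do not move let the fingers close. It gives the time, the measured TCP pose, the force and the opening at its end, in the units of the state.
- bot.get_obs(): the state, without advancing time (a new reading comes with each control period).
- bot.read_camera(name): name is "scene" or "side" or "wrist"; returns a dict with "img" (480x640x3 uint8, red, green, blue), "depth" (480x640 float32, m along the optical axis (not along the pixel's ray), 0 where there is no reading), "intrinsics" (3x3 intrinsics, pixels), "eye" and "attitude" of the camera in the world; the wrist camera has in their place "hand_eye" (4x4, takes a point from camera to tool coordinates, whose origin is the TCP and whose axes are the flange's). Camera axes: x right, y down, z forward; pixel columns grow to the right and rows downward; lengths in m; the calibration is good to about 2 mm. The wrist camera is an equidistant fisheye: a pixel r from the principal point sees the ray r / f radians off the axis. A picture is of the moment at which its call begins: read the wrist's pose just before it.
- bot.hand_in(): hands the job in, once; it reports no verdict.
Trained networks look in a picture, given as the dict that the camera call returned (one of the last four; its "shot" number tells which), for a name from the list of things; names that differ only in an ending like _2 or _b are one class to them, and where a whole thing is asked for, a point or a joint stands for the part that bears it (a point fixed in the world has none). Each returns a list of dicts, best first, with "score" (0 to 1); they miss things now and then, are a little off and sometimes report something else, mostly with a low value. They report only what shows in the picture. A call takes as long as a camera call.
- bot.find_in(picture, target): "at" ([x, y, z] in m, in world coordinates, good to about 4 mm: the middle of the surface that is visible of it).
- bot.mark_of(picture, target): "at" ([x, y, z] in m, in world coordinates, good to about 4 mm: a listed point, or the origin of a listed thing).
The state is a dict: "time_s": time; "q": joint angles; "dq": joint speeds; "effort": joint torques, N m; "position": TCP position; "eef_rot": TCP orientation; "ft_force": force on the tool from outside, world axes, zero at the start; "torque": the same for the moment, N m; "finger_gap": finger opening in m.
Only numpy, scipy, OpenCV 4.12 (cv2) and the standard library are available. Lean on these libraries where they do the work, as an engineer would, in place of code of your own. Each camera call takes 0.05 s, during which the arm holds its last target. There are 200 camera calls.

### The job

The belt of this bench conveyor was slackened for cleaning and has to be tensioned again. First pick every stray orange ear piece off the closed drive-box cover and put it in the blue bin, so that none can fall down the shaft; then flip the red-handled toggle clamp up, swing the cover fully open, lower the T-key from its yellow rest down the shaft until its socket sits on the square stem, and turn the stem clockwise (seen from above) to its stop. Stand the key back upright in its rest, shut the cover and lock the clamp down on it again; do not disturb the glue bottle, the clear parts box or the screwdriver.

Things in the scene. Friction and masses are not known exactly. Their poses are not given: they have to be found in the camera images.
- drive: fixed grey drive box of the bench conveyor, 300 (x) x 215 (y) x 125 mm high, origin under its centre; its +x points along the green belt, away from the robot; +y is the hinge side of the cover. The cover lies on top (cover top face 133 mm above the origin). On the -y side, at x -135 to -35 mm, a shelf 85 mm high and 140 mm deep carries the toggle clamp. Beyond x = +150 mm lies the belt (150 mm wide, top at 100 mm), with a motor at its -y side. Its yaw varies by up to 0.12 rad
- cover (a joint): hinge of the aluminium cover plate, 290 x 198 x 6 mm, 0.4 kg, rad: 0 shut, 1.57 upright, 1.75 fully open at its stop. The free (-y) edge rises and swings over towards +y of the drive. The hinge is stiff by friction and stays where it is left (about 3 N to 8 N at the handle). It cannot be lifted while the clamp is locked. Standing open, its edge reaches 330 mm above the table
- cover_handle (a point): middle of the round bar of the black D-handle on top of the cover at its free edge: bar 12 mm thick, 80 mm clear length parallel to the drive's x axis, centre line 45 mm above the cover plate; moves with the cover
- cover_hinge (a point): point on the hinge axis level with the handle's middle; the axis runs along the drive's x; with the cover shut the handle's middle lies 182 mm to -y and 51 mm above this point; 127 mm above the table
- clamp (a joint): handle of the hold-down toggle clamp on the -y side, rad: 0 locked (handle level, pointing to -y of the drive), 1.5 fully up at its stop. Over-centre at 0.12 rad: about 3 to 5 N at the grip snaps it through either way; beyond that it turns easily and stays about where it is left. Standing up, the handle's end is 258 mm above the table. Lifting the handle swings the clamp arm with the rubber foot up off the cover
- clamp_grip (a point): point on the axis of the clamp's red round grip (17 mm thick, 51 mm long from 44 to 95 mm off the pivot), 75 mm from the pivot; with the clamp locked it is 162 mm above the table and 77 mm above the shelf
- clamp_pivot (a point): pivot of the clamp handle; its axis runs along the drive's x; lifting moves the grip up and then towards +y
- shaft_mouth (a point): centre of the mouth of the take-up shaft under the cover, 125 mm above the table, a round bore of 44 mm diameter straight down, 115 mm deep, with a brass rim; a painted yellow arrow shows clockwise
- stem (a joint): turn of the square take-up stem at the bottom of the shaft, rad, growing clockwise seen from above: starts slack at 0 to 0.25, hard stop (belt tight) at 1.57. At 0 its flats are parallel to the drive's x and y. Turning takes about 0.2 N m; it stays where it is left. The socket has about 0.1 rad of play on the stem either way, so the key turns that much further than the stem
- stem_top (a point): top of the square stem, on the shaft's axis, 80 mm below the mouth: brass, 16 mm square, 34 mm tall, its upper 8 mm tapering to 9 mm square as a lead-in
- tkey: steel T-key, 0.42 kg, origin at the middle of its foot, z up along the shank: square socket 27 mm outside, 17.5 mm inside, 30 mm deep, open downwards, its flats parallel to the key's x and y; shank 14 mm thick; T-bar 110 mm long along the key's x, 14 x 14 mm square section, centre 172 mm above the foot. It starts upright in the rest. Fully down on the stem its foot is 30 mm below the stem's top and the bar 186 mm above the table
- tkey_bar (a point): middle of the T-bar of the key
- key_rest: fixed yellow block 75 x 75 x 65 mm, origin under its centre, with one upright round hole of 48 mm diameter, 55 mm deep (floor 10 mm above the table), in its middle, in which the key stands on its foot; bar then 182 mm above the table
- bin: fixed blue open bin, 210 (x) x 170 (y) x 60 mm, walls and floor 5 mm, origin under its centre
- ear1: orange moulded ear piece, 15 g, egg-shaped seen from above: disc 28 mm wide and a smaller lobe of 20 mm width 14 mm along its +x (38 mm long in all), 14 mm thick, origin under the centre of the big disc. Two to four of the five pieces lie flat on the closed cover; the others are absent
- ear2: as ear1
- ear3: as ear1
- ear4: as ear1
- ear5: as ear1
- glue: bystander: white glue bottle, 48 mm wide, 115 mm tall, yellow cap, upright; origin under its centre
- partbox: bystander: clear open box of brown parts, 95 x 75 x 45 mm; origin under its centre
- driver: bystander: screwdriver 170 mm long with a red handle, lying on the table; origin at its middle

How it is judged:
By the outcome, as a careful person would: the job done as asked, in the order asked, and still so for the second after the job is handed in, with the robot touching nothing.
Of ear1, ear2, ear3, ear4, ear5 only 2 to 4 are there at a start; the rules pass over those that are not, and their reading is None.
At some moment in a run one of ear1, ear2, ear3, ear4, ear5 may be knocked a few centimetres aside while the robot is not near it.
It also fails if it takes over 210 s, if anything falls off the work surface, if the arm or the gripper's body presses on something with over 40 N, if the wrist force passes 120 N, or if a joint passes its speed limit or range.

## Working session

There is one attempt and no reset: what is moved stays moved. The work goes in short steps, Python scripts to look and compute and a tool call to move; the robot and the scene stay as the last step left them, time stands still between calls to the robot, and variables do not carry over. Pictures are saved under pics/ and viewed, about 12 in all and at most 16, crops included, and the job is handed in when it is done.

Besides the shell and the picture viewer there is one more tool, called after "Call:" by a JSON object that holds its "method" and its "body". arm_command: Moves the arm, as the interface text tells. Its arguments: {"type":"object","properties":{"gripper":{"type":"array"},"travel":{"type":"array"},"yaw":{"type":"array"},"newtons":{"type":"number"}},"required":["gripper","travel","yaw"]}

```bash
mkdir -p pics; ls; cat > h.py <<'E'
import numpy as np, cv2
from workcell import bot
from scipy.spatial.transform import Rotation as R
def st():
    o=bot.get_obs(); print('t',round(o['time_s'],2),'pos',np.round(o['position'],4),'rot',np.round(o['eef_rot'],3),'F',np.round(o['ft_force'],1),'gap',round(float(o['finger_gap']),4)); return o
def pic(n,save=None):
    p=bot.read_camera(n)
    if save: cv2.imwrite('pics/'+save,p['img'][:,:,::-1])
    return p
def cloud(p):
    K=np.array(p['intrinsics']);d=p['depth'];v,u=np.indices(d.shape)
    c=np.stack([(u-K[0,2])/K[0,0]*d,(v-K[1,2])/K[1,1]*d,d],-1)
    A=np.array(p['attitude']); A=A if A.shape==(3,3) else R.from_euler('xyz',A).as_matrix()
    return c@A.T+np.array(p['eye'])
E
python3 - <<'E'
from h import *
o=st()
for n in('scene','side'):
    p=pic(n,n+'0.png'); print(n,p['eye'],p['attitude'],p['intrinsics'])
    for t in 'drive cover_handle cover_hinge clamp_grip clamp_pivot shaft_mouth tkey tkey_bar key_rest bin ear1 glue partbox driver'.split():
        for r in bot.mark_of(p,t)[:5]:
            if r['score']>.2: print(t,np.round(r['at'],3),round(r['score'],2))
print(bot.nose_length)
E
```

```text
pics
t 0.0 pos [0.1629 0.603  0.303 ] rot [-3.14   0.     2.878] F [-0.4  0.   0.4] gap 0.0851
scene [1.0585696  0.27650384 0.88724117] [-2.46494644e+00 -5.67211202e-04  2.04248296e+00] [[503.19032877   0.         324.82027517]
 [  0.         503.19032877 246.06068531]
 [  0.           0.           1.        ]]
drive [0.549 0.088 0.003] 0.91
cover_handle [0.59  0.007 0.179] 0.86
cover_handle [0.5   0.135 0.132] 0.69
cover_hinge [ 0.459 -0.151  0.162] 0.71
cover_hinge [0.596 0.188 0.124] 0.62
clamp_grip [ 0.459 -0.151  0.161] 0.89
clamp_pivot [ 0.456 -0.074  0.159] 0.96
shaft_mouth [0.548 0.075 0.122] 0.65
tkey [ 0.52  -0.368  0.006] 0.82
tkey [0.6   0.136 0.13 ] 0.56
tkey [0.498 0.139 0.132] 0.38
tkey_bar [ 0.524 -0.365  0.18 ] 0.77
key_rest [ 0.526 -0.369 -0.001] 0.73
key_rest [0.586 0.005 0.179] 0.33
key_rest [ 0.523 -0.364  0.182] 0.29
bin [0.489 0.393 0.001] 0.7
ear1 [0.599 0.139 0.134] 0.8
ear1 [0.5   0.136 0.13 ] 0.78
ear1 [0.554 0.134 0.131] 0.71
ear1 [ 0.522 -0.369  0.01 ] 0.71
ear1 [0.645 0.118 0.137] 0.66
glue [ 0.672 -0.322 -0.001] 0.71
partbox [ 0.297 -0.222  0.002] 0.78

[... 397 characters left out ...]
.458 -0.149  0.16 ] 0.66
clamp_grip [0.551 0.082 0.004] 0.34
clamp_pivot [ 0.461 -0.076  0.16 ] 0.96
shaft_mouth [0.544 0.075 0.121] 0.94
shaft_mouth [0.485 0.388 0.001] 0.4
tkey [ 0.52  -0.369  0.01 ] 0.74
tkey_bar [ 0.521 -0.372  0.18 ] 0.55
tkey_bar [ 0.461 -0.148  0.159] 0.44
key_rest [ 0.526 -0.37  -0.003] 0.91
bin [0.486 0.394 0.004] 0.9
ear1 [ 0.681  0.342 -0.004] 0.67
ear1 [0.551 0.135 0.133] 0.62
ear1 [0.497 0.134 0.132] 0.55
ear1 [0.651 0.11  0.132] 0.49
ear1 [0.601 0.136 0.135] 0.48
glue [0.547 0.076 0.119] 0.71
glue [0.589 0.008 0.182] 0.7
glue [ 0.673 -0.321 -0.002] 0.59
partbox [ 0.291 -0.222  0.002] 0.76
partbox [0.486 0.391 0.001] 0.39
driver [ 0.68   0.346 -0.002] 0.7
0.0726
```

View pics/scene0.png

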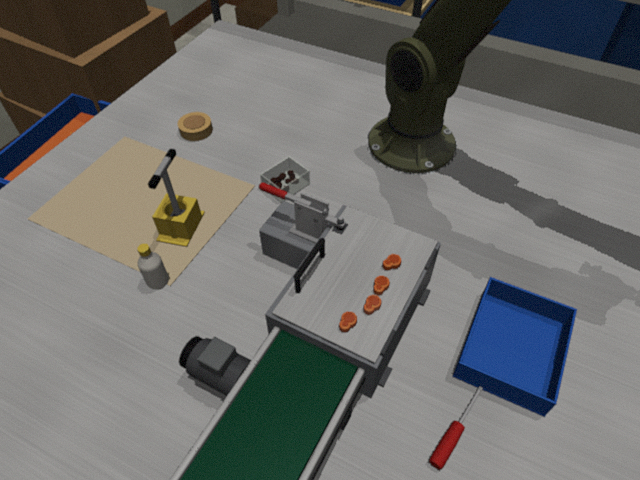

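View pics/side0.png

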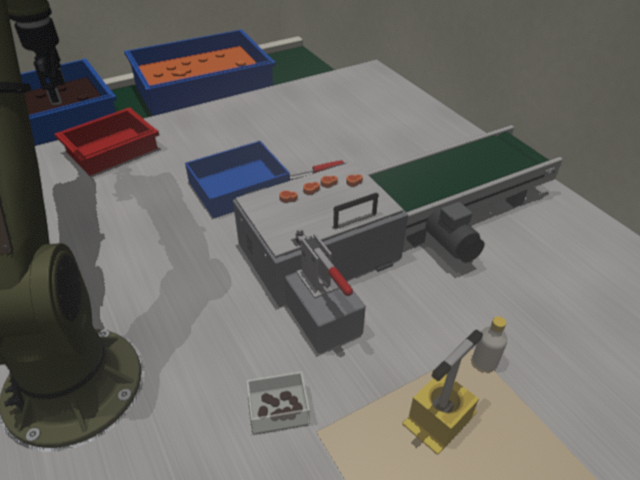

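```bash
cat >> h.py <<'E'
def ears(p):
    """orange blobs: centroid xyz, long axis angle, extent"""
    c=cloud(p); h=cv2.cvtColor(p['img'],cv2.COLOR_RGB2HSV)
    m=((h[...,0]>5)&(h[...,0]<17)&(h[...,1]>150)&(h[...,2]>120)).astype(np.uint8)
    n,l,s,_=cv2.connectedComponentsWithStats(m)
    for i in range(1,n):
        if s[i,4]<60: continue
        q=c[(l==i)&(p['depth']>0)]
        if len(q)<30: continue
        zt=np.percentile(q[:,2],90); q=q[q[:,2]>zt-.005]
        (a,b),(w,hh),ang=cv2.minAreaRect((q[:,:2]*1000).astype(np.float32))
        ev,V=np.linalg.eigh(np.cov(q[:,:2].T))
        d=V[:,1]; d=d if d[0]>0 else -d
        print('blob px',s[i,:5],'rect c',round(a,1),round(b,1),'size',round(w,1),round(hh,1),'zt',round(zt,4),'axis deg',round(np.degrees(np.arctan2(d[1],d[0])),1))
def plane_edges(p,zlo,zhi,box):
    c=cloud(p); m=(c[...,2]>zlo)&(c[...,2]<zhi)&(c[...,0]>box[0])&(c[...,0]<box[1])&(c[...,1]>box[2])&(c[...,1]<box[3])&(p['depth']>0)
    return c[m]
E
python3 - <<'E'
from h import *
for n in('scene','side'):
    p=pic(n); print(n); ears(p)
    for nm,b in dict(cover=(.127,.138,.35,.75,-.05,.25),bar=(.17,.2,.4,.65,-.45,-.28),handle=(.17,.19,.5,.68,-.03,.04),grip=(.155,.175,.4,.52,-.2,-.1)).items():
        q=plane_edges(p,b[0],b[1],b[2:]); (a,bb),(w,h),an=cv2.minAreaRect((q[:,:2]*1000).astype(np.float32)); print(nm,len(q),round(a,1),round(bb,1),round(w,1),round(h,1),round(an,1),'z',np.round(np.percentile(q[:,2],[50,98]),4))
E
```

```text
scene
blob px [  5 113  88  67 889] rect c 236.5 -1253.7 size 397.3 66.6 zt -0.3026 axis deg 2.2
blob px [383 254  18  13 154] rect c 503.0 131.7 size 23.7 32.5 zt 0.149 axis deg -30.5
blob px [374 276  15  16 178] rect c 559.7 132.1 size 24.7 34.1 zt 0.149 axis deg 0.9
blob px [364 295  17  17 193] rect c 604.7 137.5 size 33.4 24.7 zt 0.1488 axis deg -8.9
blob px [340 312  17  17 206] rect c 653.5 114.8 size 34.0 24.9 zt 0.1492 axis deg -4.8
cover 13135 552.1 71.5 244.8 298.9 88.6 z [0.133  0.1359]
bar 396 524.7 -370.4 110.3 16.1 14.3 z [0.1878 0.1915]
handle 342 590.3 6.9 13.5 100.1 89.4 z [0.1827 0.1858]
grip 280 462.2 -139.0 78.0 18.0 88.8 z [0.1684 0.1727]
side
blob px [ 140   47  115   37 1884] rect c 657.9 1151.8 size 158.1 376.6 zt -0.0111 axis deg -3.9
cover 7514 546.8 72.0 246.8 298.3 88.6 z [0.133 0.136]
bar 743 520.9 -370.6 110.9 15.0 14.8 z [0.1884 0.1911]
handle 302 586.0 5.0 13.0 100.3 88.3 z [0.1818 0.1857]
grip 366 457.5 -140.2 79.4 16.5 89.1 z [0.1684 0.1725]
```

```bash
cat >> h.py <<'E'
def plan(wps,start=None):
    """wps: (x,y,z,yaw_deg): turn rows first, then equal travel rows in tool axes (tool down)"""
    o=bot.get_obs(); p=np.array(o['position']); y=np.degrees(o['eef_rot'][2])
    if start is not None: p=np.array(start[:3]); y=start[3]
    for w in wps:
        dy=(y-w[3]+180)%360-180; nt=int(np.ceil(abs(dy)/10.5-1e-3)) if abs(dy)>.3 else 0
        y=w[3]; c,s=np.cos(np.radians(y)),np.sin(np.radians(y))
        d=np.array(w[:3])-p; t=np.array([c*d[0]+s*d[1],s*d[0]-c*d[1],-d[2]])*100
        n=max(1,int(np.ceil(np.linalg.norm(t)/5.5))); p=np.array(w[:3])
        print(w,'| turn',nt,'x',round(dy/max(nt,1),2),'| travel',n,'x',np.round(t/n,2).tolist())
E
python3 - <<'E'
from h import *
plan([(.5,.132,.26,149.5),(.5,.132,.206,149.5),(.5,.132,.26,149.5),(.46,.39,.26,165)])
E
```

```text
(0.5, 0.132, 0.26, 149.5) | turn 2 x 7.69 | travel 11 x [-4.81, -2.14, 0.4]
(0.5, 0.132, 0.206, 149.5) | turn 0 x 0.0 | travel 1 x [0.0, 0.0, 5.4]
(0.5, 0.132, 0.26, 149.5) | turn 0 x 0.0 | travel 1 x [0.0, 0.0, -5.4]
(0.46, 0.39, 0.26, 165) | turn 2 x -7.75 | travel 5 x [2.11, 4.78, -0.0]
```

Call:
{"method": "arm_command", "body": {"gripper": [0.2,0.2,0.2,0.2,0.2], "travel": [[0,0,0],[0,0,0],[-4.8,-2.14,0.4],[-4.8,-2.14,0.4],[-4.8,-2.14,0.4]], "yaw": [7.7,7.7,0,0,0], "newtons": 30}}

```text
time_s: 2.22
position: [0.2553, 0.4736, 0.2918]
eef_rot: [3.141, 0.0, 2.609]
ft_force: [1.1, 0.5, 0.4]
finger_gap: 0.0513
```

Call:
{"method": "arm_command", "body": {"gripper": [0.2,0.2,0.2,0.2,0.2], "travel": [[-4.8,-2.14,0.4],[-4.8,-2.14,0.4],[-4.8,-2.14,0.4],[-4.8,-2.14,0.4],[-4.8,-2.14,0.4]], "yaw": [0,0,0,0,0]}}

```text
time_s: 2.85
position: [0.4077, 0.2595, 0.2721]
eef_rot: [3.141, 0.0, 2.609]
ft_force: [0.9, 0.6, -0.2]
finger_gap: 0.0513
```

Call:
{"method": "arm_command", "body": {"gripper": [0.2,0.2,0.2,0.2], "travel": [[-4.8,-2.14,0.4],[-4.8,-2.14,0.4],[-4.8,-2.14,0.4],[0,0,0]], "yaw": [0,0,0,0]}}

```text
time_s: 3.35
position: [0.5004, 0.128, 0.2596]
eef_rot: [-3.14, 0.002, 2.602]
ft_force: [0.4, 0.9, -0.1]
finger_gap: 0.0512
```

```bash
python3 - <<'E'
from h import *
st()
plan([(.501,.132,.206,149.5)])
p=pic('scene');ears(p)
p=pic('wrist','w0.png');print(p['hand_eye'],p['intrinsics'])
E
```

```text
t 3.35 pos [0.5004 0.128  0.2596] rot [-3.140e+00  2.000e-03  2.602e+00] F [ 0.4  0.9 -0.1] gap 0.0512
(0.501, 0.132, 0.206, 149.5) | turn 1 x -0.44 | travel 1 x [0.15, 0.38, 5.36]
blob px [  5 113  88  67 908] rect c 237.5 -1254.3 size 397.4 65.7 zt -0.3024 axis deg 2.4
blob px [374 276  15  16 173] rect c 559.5 132.5 size 24.2 33.0 zt 0.149 axis deg 1.3
blob px [364 295  17  17 194] rect c 604.6 136.6 size 24.4 34.3 zt 0.149 axis deg -10.2
blob px [340 312  17  17 209] rect c 653.6 115.0 size 34.5 24.6 zt 0.149 axis deg -4.5
[[-2.01710034e-04 -9.63784793e-01 -2.66681142e-01  6.67008622e-02]
 [ 9.99999979e-01 -1.89297056e-04 -7.22525998e-05 -4.14964495e-04]
 [ 1.91540020e-05 -2.66681151e-01  9.63784812e-01 -7.03545578e-02]
 [ 0.00000000e+00  0.00000000e+00  0.00000000e+00  1.00000000e+00]] [[371.64829954   0.         325.35521603]
 [  0.         371.64829954 241.79737998]
 [  0.           0.           1.        ]]
```

Call:
{"method": "arm_command", "body": {"gripper": [0.2,0.2,0.2,-0.6,-0.6], "travel": [[0.15,0.38,3],[0,0,2.4],[0,0,0],[0,0,0],[0,0,0]], "yaw": [0,0,0,0,0]}}

```text
time_s: 4.08
position: [0.4993, 0.1372, 0.2071]
eef_rot: [3.14, 0.001, 2.61]
ft_force: [-0.6, 0.9, 3.0]
finger_gap: 0.0263
```

Call:
{"method": "arm_command", "body": {"gripper": [-0.6,-0.6,-0.6,-0.6], "travel": [[0,0,0],[0,0,0],[0,0,-2.7],[0,0,-2.7]], "yaw": [0,0,0,0]}}

```text
time_s: 4.58
position: [0.4989, 0.1363, 0.2608]
eef_rot: [-3.141, 0.0, 2.609]
ft_force: [0.3, 0.8, 0.2]
finger_gap: 0.0265
```

```bash
python3 - <<'E'
from h import *
st()
p=pic('scene');ears(p)
plan([(.46,.39,.26,180),(.46,.39,.12,180),(.46,.39,.26,180),(.557,.133,.26,180),(.557,.133,.206,180)])
E
```

```text
t 4.58 pos [0.4989 0.1363 0.2608] rot [-3.141  0.     2.609] F [0.3 0.8 0.2] gap 0.0265
blob px [  5 113  89  67 908] rect c 238.1 -1256.8 size 397.3 63.8 zt -0.3024 axis deg 2.2
blob px [374 276  15  16 173] rect c 559.4 134.9 size 34.3 24.1 zt 0.1488 axis deg 0.2
blob px [364 295  17  17 197] rect c 605.0 135.9 size 25.4 35.1 zt 0.1489 axis deg -7.5
blob px [340 312  17  17 208] rect c 654.3 114.8 size 35.6 24.4 zt 0.1489 axis deg -4.0
(0.46, 0.39, 0.26, 180) | turn 3 x -10.18 | travel 5 x [0.81, 5.07, 0.09]
(0.46, 0.39, 0.12, 180) | turn 0 x 0.0 | travel 3 x [0.0, 0.0, 4.67]
(0.46, 0.39, 0.26, 180) | turn 0 x 0.0 | travel 3 x [0.0, 0.0, -4.67]
(0.557, 0.133, 0.26, 180) | turn 0 x 0.0 | travel 5 x [-1.94, -5.14, -0.0]
(0.557, 0.133, 0.206, 180) | turn 0 x 0.0 | travel 1 x [0.0, 0.0, 5.4]
```

Call:
{"method": "arm_command", "body": {"gripper": [-0.6,-0.6,-0.6,-0.6,-0.6], "travel": [[0,0,0],[0,0,0],[0,0,0],[0.8,5.1,0],[0.8,5.1,0]], "yaw": [-10.2,-10.2,-10.2,0,0]}}

```text
time_s: 5.25
position: [0.4832, 0.2387, 0.2603]
eef_rot: [3.141, 0.001, 3.14]
ft_force: [0.5, 0.6, -0.0]
finger_gap: 0.0264
```

Call:
{"method": "arm_command", "body": {"gripper": [-0.6,-0.6,-0.6,-0.6,-0.6], "travel": [[0.8,5.1,0],[0.8,5.1,0],[0.8,5.1,0],[0,0,4.5],[0,0,4.5]], "yaw": [0,0,0,0,0]}}

```text
time_s: 5.88
position: [0.4586, 0.3924, 0.1694]
eef_rot: [3.14, 0.002, -3.139]
ft_force: [-0.2, -1.2, -1.0]
finger_gap: 0.0267
```

Call:
{"method": "arm_command", "body": {"gripper": [-0.6,0.2,0.2,0.2,0.2], "travel": [[0,0,4.5],[0,0,0],[0,0,0],[0,0,-6],[0,0,-5]], "yaw": [0,0,0,0,0]}}

```text
time_s: 6.5
position: [0.4592, 0.392, 0.2393]
eef_rot: [3.139, 0.003, -3.14]
ft_force: [0.9, 0.8, -1.5]
finger_gap: 0.0511
```

Call:
{"method": "arm_command", "body": {"gripper": [0.2,0.2,0.2,0.2,0.2], "travel": [[0,0,-2.5],[-1.95,-5.1,0],[-1.95,-5.1,0],[-1.95,-5.1,0],[-1.95,-5.1,0]], "yaw": [0,0,0,0,0]}}

```text
time_s: 7.12
position: [0.5379, 0.1861, 0.263]
eef_rot: [3.14, 0.005, -3.14]
ft_force: [1.0, 0.5, 0.4]
finger_gap: 0.0515
```

Call:
{"method": "arm_command", "body": {"gripper": [0.2,0.2,0.2], "travel": [[-1.95,-5.1,0],[0,0,0],[0,0,0]], "yaw": [0,0,0]}}

```text
time_s: 7.5
position: [0.5567, 0.1371, 0.262]
eef_rot: [3.14, 0.003, -3.141]
ft_force: [0.3, 0.5, -0.1]
finger_gap: 0.0514
```

```bash
python3 - <<'E'
from h import *
st()
p=pic('scene');ears(p)
plan([(.557,.134,.206,180),(.49,.39,.26,180),(.602,.136,.26,171)])
E
```

```text
t 7.5 pos [0.5567 0.1371 0.262 ] rot [ 3.140e+00  3.000e-03 -3.141e+00] F [ 0.3  0.5 -0.1] gap 0.0514
blob px [  5 113  88  67 912] rect c 236.9 -1257.9 size 394.6 63.7 zt -0.3024 axis deg 2.2
blob px [364 295  17  17 200] rect c 603.9 135.1 size 25.7 34.2 zt 0.1489 axis deg -8.0
blob px [340 312  17  17 207] rect c 653.3 112.0 size 25.0 33.6 zt 0.1486 axis deg -5.6
blob px [504 325  14  16 158] rect c 464.0 380.1 size 34.6 24.9 zt 0.0207 axis deg 3.4
(0.557, 0.134, 0.206, 180) | turn 0 x 0.17 | travel 2 x [-0.03, -0.2, 2.78]
(0.49, 0.39, 0.26, 180) | turn 0 x 0.0 | travel 5 x [1.34, 5.12, -1.08]
(0.602, 0.136, 0.26, 171) | turn 1 x 9.0 | travel 6 x [-2.51, -3.89, -0.0]
```

Call:
{"method": "arm_command", "body": {"gripper": [0.2,0.2,0.2,-0.6,-0.6], "travel": [[0,-0.3,2.8],[0,0,2.8],[0,0,0],[0,0,0],[0,0,0]], "yaw": [0,0,0,0,0]}}

```text
time_s: 8.18
position: [0.5568, 0.1348, 0.2055]
eef_rot: [3.141, 0.002, -3.139]
ft_force: [-1.1, -0.4, 7.3]
finger_gap: 0.0266
```

Call:
{"method": "arm_command", "body": {"gripper": [-0.6,-0.6,-0.6,-0.6,-0.6], "travel": [[0,0,0],[0,0,0],[0,0,-2.8],[0,0,-2.8],[0.9,5.1,0]], "yaw": [0,0,0,0,0]}}

```text
time_s: 8.8
position: [0.5496, 0.1817, 0.2629]
eef_rot: [-3.141, 0.006, 3.136]
ft_force: [0.6, 0.3, -0.6]
finger_gap: 0.0266
```

Call:
{"method": "arm_command", "body": {"gripper": [-0.6,-0.6,-0.6,-0.6,-0.6], "travel": [[0.9,5.1,0],[0.9,5.1,0],[0.9,5.1,0],[0.9,5.1,0],[0,0,4.5]], "yaw": [0,0,0,0,0]}}

```text
time_s: 9.43
position: [0.5091, 0.3967, 0.2181]
eef_rot: [3.132, 0.005, -3.132]
ft_force: [0.1, -0.1, -1.6]
finger_gap: 0.0266
```

Call:
{"method": "arm_command", "body": {"gripper": [-0.6,-0.6,0.2,0.2,0.2], "travel": [[0,0,4.5],[0,0,4.5],[0,0,0],[0,0,0],[0,0,-6]], "yaw": [0,0,0,0,0]}}

```text
time_s: 10.05
position: [0.51, 0.3879, 0.1839]
eef_rot: [-3.138, -0.004, -3.14]
ft_force: [0.8, 0.4, -0.3]
finger_gap: 0.0512
```

Call:
{"method": "arm_command", "body": {"gripper": [0.2,0.2,0.2,0.2,0.2], "travel": [[0,0,-5],[0,0,-2.5],[-1.8,-5.1,0],[-1.8,-5.1,0],[-1.8,-5.1,0]], "yaw": [0,0,0,0,0]}}

```text
time_s: 10.68
position: [0.5662, 0.2346, 0.2633]
eef_rot: [3.14, 0.005, -3.14]
ft_force: [0.7, 0.1, 0.5]
finger_gap: 0.0512
```

Call:
{"method": "arm_command", "body": {"gripper": [0.2,0.2,0.2,0.2], "travel": [[-1.8,-5.1,0],[-1.8,-5.1,0],[0,0,0],[0,0,0]], "yaw": [0,0,0,0]}}

```text
time_s: 11.18
position: [0.6018, 0.1342, 0.2622]
eef_rot: [3.14, 0.003, -3.14]
ft_force: [-0.2, 0.5, 0.3]
finger_gap: 0.0514
```

```bash
python3 - <<'E'
from h import *
st()
p=pic('scene');ears(p)
plan([(.602,.136,.206,180),(.52,.39,.26,180),(.651,.113,.26,180)])
E
```

```text
t 11.18 pos [0.6018 0.1342 0.2622] rot [ 3.14e+00  3.00e-03 -3.14e+00] F [-0.2  0.5  0.3] gap 0.0514
blob px [  5 113  88  67 914] rect c 237.1 -1256.8 size 397.5 64.7 zt -0.3029 axis deg 2.2
blob px [340 312  17  18 206] rect c 653.5 112.6 size 24.8 34.4 zt 0.1488 axis deg -2.4
blob px [504 325  14  16 160] rect c 463.8 377.5 size 23.9 34.2 zt 0.0214 axis deg 0.7
blob px [497 343  14  17 172] rect c 509.1 376.5 size 24.5 33.8 zt 0.0213 axis deg 9.1
(0.602, 0.136, 0.206, 180) | turn 0 x 0.16 | travel 2 x [-0.03, 0.04, 2.79]
(0.52, 0.39, 0.26, 180) | turn 0 x 0.0 | travel 5 x [1.64, 5.08, -1.08]
(0.651, 0.113, 0.26, 180) | turn 0 x 0.0 | travel 6 x [-2.18, -4.62, -0.0]
```

Call:
{"method": "arm_command", "body": {"gripper": [0.2,0.2,0.2,-0.6,-0.6], "travel": [[0,0.15,2.8],[0,0,2.7],[0,0,0],[0,0,0],[0,0,0]], "yaw": [0,0,0,0,0]}}

```text
time_s: 11.85
position: [0.6016, 0.1361, 0.2061]
eef_rot: [3.141, 0.001, -3.139]
ft_force: [0.1, 1.5, 2.8]
finger_gap: 0.0268
```

Call:
{"method": "arm_command", "body": {"gripper": [-0.6,-0.6,-0.6,-0.6,-0.6], "travel": [[0,0,0],[0,0,0],[0,0,-2.8],[0,0,-2.8],[1.2,5.1,0]], "yaw": [0,0,0,0,0]}}

```text
time_s: 12.48
position: [0.5921, 0.1815, 0.2635]
eef_rot: [-3.139, 0.006, 3.134]
ft_force: [-0.2, 0.8, -0.1]
finger_gap: 0.0265
```

Call:
{"method": "arm_command", "body": {"gripper": [-0.6,-0.6,-0.6,-0.6,-0.6], "travel": [[1.2,5.1,0],[1.2,5.1,0],[1.2,5.1,0],[1.2,5.1,0],[0,0,4.5]], "yaw": [0,0,0,0,0]}}

```text
time_s: 13.1
position: [0.5395, 0.3974, 0.2188]
eef_rot: [3.133, 0.005, -3.133]
ft_force: [0.5, -0.5, -2.1]
finger_gap: 0.0265
```

Call:
{"method": "arm_command", "body": {"gripper": [-0.6,-0.6,0.2,0.2,0.2], "travel": [[0,0,4.5],[0,0,4.5],[0,0,0],[0,0,0],[0,0,-6]], "yaw": [0,0,0,0,0]}}

```text
time_s: 13.72
position: [0.5402, 0.3891, 0.1847]
eef_rot: [-3.138, -0.005, -3.14]
ft_force: [0.8, 0.0, 0.4]
finger_gap: 0.0512
```

Call:
{"method": "arm_command", "body": {"gripper": [0.2,0.2,0.2,0.2,0.2], "travel": [[0,0,-5],[0,0,-2.5],[-2.2,-5.5,0],[-2.2,-5.5,0],[-2.2,-5.5,0]], "yaw": [0,0,0,0,0]}}

```text
time_s: 14.35
position: [0.6085, 0.2238, 0.2644]
eef_rot: [3.14, 0.005, -3.14]
ft_force: [1.0, 0.6, 0.7]
finger_gap: 0.0513
```

Call:
{"method": "arm_command", "body": {"gripper": [0.2,0.2,0.2,0.2], "travel": [[-2.2,-5.5,0],[-2.2,-5.5,0],[0,0,0],[0,0,0]], "yaw": [0,0,0,0]}}

```text
time_s: 14.85
position: [0.6518, 0.1156, 0.2632]
eef_rot: [3.14, 0.003, -3.141]
ft_force: [-0.3, 1.1, -0.2]
finger_gap: 0.0514
```

```bash
python3 - <<'E'
from h import *
st()
p=pic('scene');ears(p)
plan([(.652,.113,.207,180)])
E
```

```text
t 14.85 pos [0.6518 0.1156 0.2632] rot [ 3.140e+00  3.000e-03 -3.141e+00] F [-0.3  1.1 -0.2] gap 0.0514
blob px [  5 113  88  67 914] rect c 237.1 -1255.4 size 396.3 64.8 zt -0.3024 axis deg 2.0
blob px [504 325  14  16 164] rect c 464.4 377.5 size 24.5 33.9 zt 0.0216 axis deg 4.2
blob px [497 343  18  33 366] rect c 538.7 387.9 size 18.4 29.3 zt 0.031 axis deg -18.5
(0.652, 0.113, 0.207, 180) | turn 0 x 0.17 | travel 2 x [-0.03, -0.19, 2.79]
```

Call:
{"method": "arm_command", "body": {"gripper": [0.2,0.2,0.2,-0.6,-0.6], "travel": [[0,-0.25,2.8],[0,0,2.8],[0,0,0],[0,0,0],[0,0,0]], "yaw": [0,0,0,0,0]}}

```text
time_s: 15.52
position: [0.6516, 0.1139, 0.2062]
eef_rot: [3.141, 0.001, -3.139]
ft_force: [-1.5, 1.6, 2.3]
finger_gap: 0.0266
```

Call:
{"method": "arm_command", "body": {"gripper": [-0.6,-0.6,-0.6,-0.6,-0.6], "travel": [[0,0,0],[0,0,0],[0,0,-2.8],[0,0,-2.8],[3.5,4.8,0]], "yaw": [0,0,0,0,0]}}

```text
time_s: 16.15
position: [0.6197, 0.156, 0.263]
eef_rot: [-3.139, 0.006, 3.134]
ft_force: [0.1, 1.5, -0.2]
finger_gap: 0.0263
```

Call:
{"method": "arm_command", "body": {"gripper": [-0.6,-0.6,-0.6,-0.6,-0.6], "travel": [[3.5,4.8,0],[3.5,4.8,0],[3.5,4.8,0],[3.5,4.8,0],[3.5,4.8,0]], "yaw": [0,0,0,0,0]}}

```text
time_s: 16.77
position: [0.4401, 0.4015, 0.2612]
eef_rot: [3.142, 0.001, -3.141]
ft_force: [0.0, 0.1, -0.0]
finger_gap: 0.0264
```

Call:
{"method": "arm_command", "body": {"gripper": [-0.6,-0.6,-0.6,0.2,0.2], "travel": [[0,0,4.5],[0,0,4.5],[0,0,4],[0,0,0],[0,0,0]], "yaw": [0,0,0,0,0]}}

```text
time_s: 17.4
position: [0.4417, 0.4009, 0.1323]
eef_rot: [3.141, 0.001, -3.14]
ft_force: [0.5, -0.4, 0.2]
finger_gap: 0.0512
```

Call:
{"method": "arm_command", "body": {"gripper": [0.2,0.2,0.2,0.2,0.2], "travel": [[0,0,-6],[0,0,-6],[0,0,-5],[0,0,0],[0,0,0]], "yaw": [0,0,0,0,0]}}

```text
time_s: 18.02
position: [0.4411, 0.4002, 0.3023]
eef_rot: [3.14, 0.002, -3.14]
ft_force: [-0.5, 0.5, -0.5]
finger_gap: 0.0511
```

```bash
python3 - <<'E'
from h import *
o=st();print(np.round(o['q'],2))
p=pic('scene','scene1.png');ears(p)
for t in('clamp_grip','clamp_pivot'):
  for n in ('scene','side'):
    print(t,[(np.round(r['at'],4),round(r['score'],2)) for r in bot.mark_of(pic(n),t)[:1]])
plan([(.46,-.15,.30,180),(.46,-.15,.30,90),(.46,-.15,.216,90)])
E
```

```text
t 18.02 pos [0.4411 0.4002 0.3023] rot [ 3.14e+00  2.00e-03 -3.14e+00] F [-0.5  0.5 -0.5] gap 0.0511
[-0.63  0.46 -0.22  1.59  0.11  1.1   0.69]
blob px [  5 113  89  67 900] rect c 236.9 -1254.9 size 397.9 64.4 zt -0.3024 axis deg 2.1
blob px [504 326  13  15 107] rect c 469.0 376.3 size 24.7 22.4 zt 0.0209 axis deg 37.9
blob px [498 343  17  33 263] rect c 538.2 385.6 size 16.4 32.6 zt 0.0317 axis deg -6.6
clamp_grip [(array([ 0.4583, -0.1487,  0.1627]), 0.94)]
clamp_grip [(array([ 0.4585, -0.1449,  0.16  ]), 0.97)]
clamp_pivot [(array([ 0.4588, -0.0761,  0.1589]), 0.68)]
clamp_pivot [(array([ 0.4659, -0.0742,  0.157 ]), 0.78)]
(0.46, -0.15, 0.3, 180) | turn 0 x 0.09 | travel 11 x [-0.17, -5.0, 0.0]
(0.46, -0.15, 0.3, 90) | turn 9 x 10.0 | travel 1 x [0.0, 0.0, -0.0]
(0.46, -0.15, 0.216, 90) | turn 0 x 0.0 | travel 2 x [0.0, 0.0, 4.2]
```

Call:
{"method": "arm_command", "body": {"gripper": [0,0,0,0,0], "travel": [[-0.15,-5,0],[-0.15,-5,0],[-0.15,-5,0],[-0.15,-5,0],[-0.15,-5,0]], "yaw": [0,0,0,0,0]}}

```text
time_s: 19.1
position: [0.4489, 0.1489, 0.3009]
eef_rot: [-3.142, 0.0, -3.14]
ft_force: [0.8, 0.2, 0.0]
finger_gap: 0.043
```

Call:
{"method": "arm_command", "body": {"gripper": [0,0,0,0,0], "travel": [[-0.15,-5,0],[-0.15,-5,0],[-0.15,-5,0],[-0.15,-5,0],[-0.15,-5,0]], "yaw": [0,0,0,0,0]}}

```text
time_s: 19.73
position: [0.4568, -0.1011, 0.301]
eef_rot: [-3.142, 0.0, -3.14]
ft_force: [1.1, -0.7, -0.4]
finger_gap: 0.0427
```

Call:
{"method": "arm_command", "body": {"gripper": [0,0,0,0,0], "travel": [[-0.15,-5,0],[0,0,0],[0,0,0],[0,0,0],[0,0,0]], "yaw": [0,10,10,10,10]}}

```text
time_s: 20.35
position: [0.4584, -0.1496, 0.3008]
eef_rot: [-3.141, -0.0, 2.439]
ft_force: [-0.4, 1.2, 0.6]
finger_gap: 0.0425
```

Call:
{"method": "arm_command", "body": {"gripper": [0,0,0,0,0], "travel": [[0,0,0],[0,0,0],[0,0,0],[0,0,0],[0,0,0]], "yaw": [10,10,10,10,10]}}

```text
time_s: 20.98
position: [0.4584, -0.1495, 0.3008]
eef_rot: [-3.141, -0.0, 1.567]
ft_force: [-0.3, 0.6, -1.0]
finger_gap: 0.0428
```

Call:
{"method": "arm_command", "body": {"gripper": [0,0], "travel": [[0,0,0],[0,0,0]], "yaw": [0,0]}}

```text
time_s: 21.22
position: [0.4584, -0.1494, 0.3009]
eef_rot: [-3.141, 0.0, 1.576]
ft_force: [-0.7, 0.0, 1.6]
finger_gap: 0.0429
```

```bash
python3 - <<'E'
from h import *
o=st();print(np.round(o['q'],2))
p=pic('wrist','w1.png')
plan([(.460,-.149,.216,91)])
E
```

```text
t 21.23 pos [ 0.4584 -0.1494  0.3009] rot [-3.141  0.     1.576] F [-0.7  0.   1.6] gap 0.0429
[ 0.04  0.3   0.3   1.87 -0.1   0.99  0.39]
(0.46, -0.149, 0.216, 91) | turn 1 x -0.73 | travel 2 x [0.02, 0.08, 4.24]
```

View pics/w1.png

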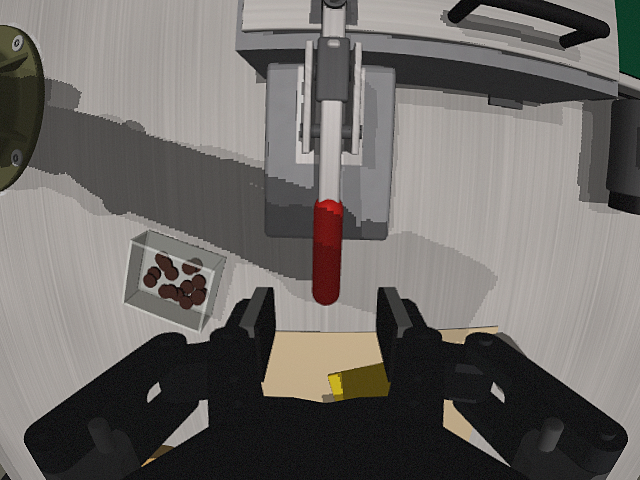

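Call:
{"method": "arm_command", "body": {"gripper": [0,0,0,-0.8,-0.8], "travel": [[0,0.1,4.2],[0,0,4.2],[0,0,0],[0,0,0],[0,0,0]], "yaw": [0,0,0,0,0], "newtons": 25}}

```text
time_s: 21.9
position: [0.4592, -0.15, 0.2185]
eef_rot: [3.141, 0.0, 1.572]
ft_force: [-3.8, -0.5, 0.7]
finger_gap: 0.0164
```

Call:
{"method": "arm_command", "body": {"gripper": [-0.8,-0.8,-0.8], "travel": [[0,0,0],[0.1,0,-1.1],[0.25,0,-1.1]], "yaw": [0,0,0]}}

```text
time_s: 22.28
position: [0.4593, -0.146, 0.2398]
eef_rot: [-3.142, -0.0, 1.572]
ft_force: [-0.9, 0.9, -5.6]
finger_gap: 0.0159
```

Call:
{"method": "arm_command", "body": {"gripper": [-0.8,-0.8,-0.8,-0.8,-0.8], "travel": [[0.41,0,-1.04],[0.56,0,-0.97],[0.7,0,-0.88],[0.83,0,-0.76],[0.93,0,-0.64]], "yaw": [0,0,0,0,0]}}

```text
time_s: 22.9
position: [0.4598, -0.1114, 0.2824]
eef_rot: [3.14, 0.001, 1.572]
ft_force: [2.5, -2.4, -6.8]
finger_gap: 0.0161
```

Call:
{"method": "arm_command", "body": {"gripper": [-0.8,-0.8,-0.8,-0.8,-0.8], "travel": [[1.01,0,-0.48],[1.08,0,-0.33],[1.11,0,-0.16],[0,0,0],[0,0,0]], "yaw": [0,0,0,0,0]}}

```text
time_s: 23.52
position: [0.4602, -0.0794, 0.2922]
eef_rot: [3.139, -0.0, 1.573]
ft_force: [3.6, -1.3, 3.4]
finger_gap: 0.0155
```

```bash
python3 - <<'E'
from h import *
o=st();print(np.round(o['q'],2))
p=pic('side','s2.png')
for n in ('scene','side'):
  q=pic(n)
  for t in('clamp_grip','clamp_pivot','cover_handle'):
    print(t,[(np.round(r['at'],4),round(r['score'],2)) for r in bot.mark_of(q,t)[:1]])
cv2.imwrite('pics/s2c.png',cv2.resize(p['img'][150:400,200:520,::-1],None,fx=2,fy=2))
E
```

```text
t 23.52 pos [ 0.4602 -0.0794  0.2922] rot [ 3.139 -0.     1.573] F [ 3.6 -1.3  3.4] gap 0.0155
[-0.1   0.28  0.28  1.92 -0.1   0.95  0.23]
clamp_grip []
clamp_pivot [(array([ 0.4577, -0.0807,  0.16  ]), 0.58)]
cover_handle [(array([0.585 , 0.0062, 0.1791]), 0.91)]
clamp_grip [(array([ 0.4596, -0.0875,  0.2336]), 0.56)]
clamp_pivot [(array([ 0.4616, -0.0757,  0.1595]), 0.81)]
cover_handle [(array([0.5886, 0.0056, 0.18  ]), 0.76)]
```

View pics/s2c.png

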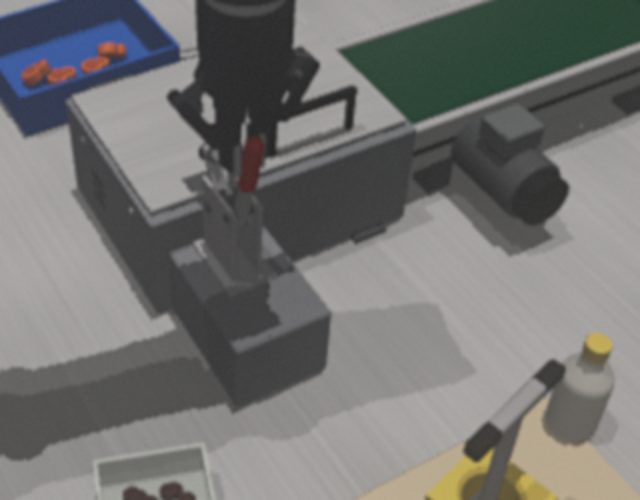

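Call:
{"method": "arm_command", "body": {"gripper": [-0.8,-0.8,0,0,0], "travel": [[0.5,0,0],[0,0,0],[0,0,0],[0,0,0],[0,0,-4.2]], "yaw": [0,0,0,0,0]}}

```text
time_s: 24.6
position: [0.4572, -0.0741, 0.3312]
eef_rot: [-3.133, -0.001, 1.572]
ft_force: [0.5, 0.9, 0.5]
finger_gap: 0.0429
```

Call:
{"method": "arm_command", "body": {"gripper": [0,0,0,0,0], "travel": [[0,0,-4.2],[2.7,4.2,0],[2.7,4.2,0],[2.7,4.3,0],[0,0,0]], "yaw": [0,0,0,0,-10]}}

```text
time_s: 25.22
position: [0.5877, 0.0101, 0.3731]
eef_rot: [-3.138, -0.002, 1.755]
ft_force: [-0.8, -0.9, 0.2]
finger_gap: 0.0427
```

Call:
{"method": "arm_command", "body": {"gripper": [0,0,0,0,0], "travel": [[0,0,0],[0,0,0],[0,0,0],[0,0,0],[0,0,0]], "yaw": [-10,-10,-10,-10,-10]}}

```text
time_s: 25.85
position: [0.5853, 0.0064, 0.3746]
eef_rot: [-3.14, -0.003, 2.625]
ft_force: [0.7, -0.3, 0.1]
finger_gap: 0.0426
```

Call:
{"method": "arm_command", "body": {"gripper": [0,0,0,0,0], "travel": [[0,0,0],[0,0,0],[0,0,0],[0,0,0],[0,0,0]], "yaw": [-10,-10,-9,0,0]}}

```text
time_s: 26.48
position: [0.5858, 0.0063, 0.3751]
eef_rot: [-3.142, -0.001, 3.122]
ft_force: [0.0, 0.0, 1.6]
finger_gap: 0.043
```

```bash
python3 - <<'E'
from h import *
o=st();print(np.round(o['q'],2))
for n in ('scene','side'):
  q=pic(n); 
  for t in('clamp_grip','clamp_pivot','cover_handle','cover_hinge'):
    print(t,[(np.round(r['at'],4),round(r['score'],2)) for r in bot.mark_of(q,t)[:1]])
plan([(.587,.007,.232,179)])
E
```

```text
t 26.48 pos [0.5858 0.0063 0.3751] rot [-3.142e+00 -1.000e-03  3.122e+00] F [0.  0.  1.6] gap 0.043
[ 0.02  0.39 -0.1   1.48  0.04  1.27  1.46]
clamp_grip [(array([ 0.4609, -0.0891,  0.2374]), 0.69)]
clamp_pivot [(array([ 0.4597, -0.0778,  0.1582]), 0.47)]
cover_handle [(array([0.5857, 0.005 , 0.1764]), 0.59)]
cover_hinge [(array([0.5959, 0.1887, 0.1258]), 0.66)]
clamp_grip [(array([ 0.4622, -0.0853,  0.2352]), 0.61)]
clamp_pivot [(array([ 0.4642, -0.0772,  0.1609]), 0.83)]
cover_handle []
cover_hinge [(array([0.5906, 0.19  , 0.1271]), 0.75)]
(0.587, 0.007, 0.232, 179) | turn 0 x 0.07 | travel 3 x [-0.03, 0.02, 4.78]
```

```bash
python3 - <<'E'
import numpy as np
t=np.linspace(0,1.75,15); y=-18.2*np.cos(t)+5.1*np.sin(t); z=18.2*np.sin(t)+5.1*np.cos(t)
print([[0,round(a,2),round(-b,2)] for a,b in zip(np.diff(y),np.diff(z))])
E
```

```text
[[0, np.float64(0.78), np.float64(-2.23)], [0, np.float64(1.05), np.float64(-2.11)], [0, np.float64(1.31), np.float64(-1.97)], [0, np.float64(1.54), np.float64(-1.79)], [0, np.float64(1.75), np.float64(-1.58)], [0, np.float64(1.94), np.float64(-1.35)], [0, np.float64(2.09), np.float64(-1.1)], [0, np.float64(2.21), np.float64(-0.83)], [0, np.float64(2.3), np.float64(-0.55)], [0, np.float64(2.35), np.float64(-0.26)], [0, np.float64(2.36), np.float64(0.04)], [0, np.float64(2.34), np.float64(0.33)], [0, np.float64(2.28), np.float64(0.62)], [0, np.float64(2.18), np.float64(0.9)]]
```

Call:
{"method": "arm_command", "body": {"gripper": [0,0,0,0,-0.9], "travel": [[0,0,4.8],[0,0,4.8],[0,0,4.7],[0,0,0],[0,0,0]], "yaw": [0,0,0,0,0], "newtons": 40}}

```text
time_s: 27.6
position: [0.5871, 0.0065, 0.2342]
eef_rot: [3.141, 0.002, 3.125]
ft_force: [0.4, -0.5, 0.5]
finger_gap: 0.0254
```

Call:
{"method": "arm_command", "body": {"gripper": [-0.9,-0.9,-0.9], "travel": [[0,0,0],[0,0,0],[0,0,0]], "yaw": [0,0,0]}}

```text
time_s: 27.98
position: [0.5873, 0.007, 0.2349]
eef_rot: [3.141, 0.005, 3.126]
ft_force: [0.0, 1.9, 7.0]
finger_gap: 0.0106
```

Call:
{"method": "arm_command", "body": {"gripper": [-0.9,-0.9,-0.9,-0.9,-0.9], "travel": [[0,0.78,-2.2],[0,1.05,-2.1],[0,1.31,-1.97],[0,1.54,-1.79],[0,1.75,-1.58]], "yaw": [0,0,0,0,0]}}

```text
time_s: 28.6
position: [0.5886, 0.0668, 0.3309]
eef_rot: [-3.136, 0.005, 3.121]
ft_force: [6.2, -10.2, 0.6]
finger_gap: 0.0103
```

Call:
{"method": "arm_command", "body": {"gripper": [-0.9,-0.9,-0.9,-0.9,-0.9], "travel": [[0,1.94,-1.35],[0,2.09,-1.1],[0,2.21,-0.83],[0,2.3,-0.55],[0,2.35,-0.26]], "yaw": [0,0,0,0,0]}}

```text
time_s: 29.22
position: [0.5911, 0.1767, 0.375]
eef_rot: [-3.139, 0.01, 3.121]
ft_force: [3.6, -5.1, -0.9]
finger_gap: 0.0101
```

Moving well; finish the arc slightly past the stop, gently.

Call:
{"method": "arm_command", "body": {"gripper": [-0.9,-0.9,-0.9,-0.9,-0.9], "travel": [[0,2.36,0.04],[0,2.34,0.33],[0,2.28,0.62],[0,2.18,0.9],[0,0.5,0.3]], "yaw": [0,0,0,0,0]}}

```text
time_s: 29.85
position: [0.5935, 0.2723, 0.353]
eef_rot: [-3.137, 0.01, 3.121]
ft_force: [-3.8, -19.7, 34.0]
finger_gap: 0.0105
```

Call:
{"method": "arm_command", "body": {"gripper": [-0.9,-0.9], "travel": [[0,0,0],[0,0,0]], "yaw": [0,0]}}

```text
time_s: 30.1
position: [0.5934, 0.272, 0.3531]
eef_rot: [-3.139, 0.01, 3.12]
ft_force: [1.7, -9.9, 18.0]
finger_gap: 0.0103
```

```bash
python3 - <<'E'
from h import *
o=st();print(np.round(o['q'],2))
for n in ('scene','side'):
  q=pic(n,n+'3.png')
  for t in('cover_handle','cover_hinge','shaft_mouth','stem_top','clamp_grip'):
    print(n,t,[(np.round(r['at'],4),round(r['score'],2)) for r in bot.mark_of(q,t)[:1]])
E
```

```text
t 30.1 pos [0.5934 0.272  0.3531] rot [-3.139  0.01   3.12 ] F [ 1.7 -9.9 18. ] gap 0.0103
[-0.39  0.51 -0.14  1.34  0.08  1.28  1.02]
scene cover_handle [(array([0.5924, 0.2704, 0.3001]), 0.97)]
scene cover_hinge [(array([0.5943, 0.1905, 0.1275]), 0.88)]
scene shaft_mouth [(array([0.5493, 0.0747, 0.1233]), 0.8)]
scene stem_top []
scene clamp_grip [(array([ 0.46  , -0.0857,  0.237 ]), 0.72)]
side cover_handle [(array([0.5966, 0.2721, 0.2982]), 0.94)]
side cover_hinge [(array([0.5945, 0.1868, 0.128 ]), 0.68)]
side shaft_mouth [(array([0.5481, 0.0744, 0.1225]), 0.81)]
side stem_top []
side clamp_grip [(array([ 0.4632, -0.0877,  0.2312]), 0.67)]
```

View pics/side3.png

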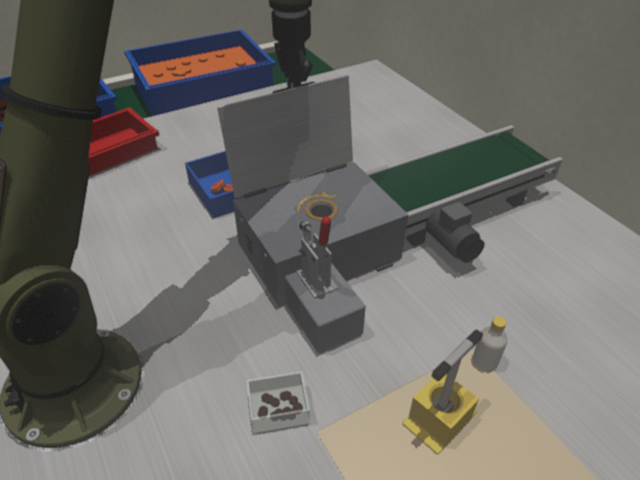

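Call:
{"method": "arm_command", "body": {"gripper": [-0.9,-0.45,-0.45,-0.45,-0.45], "travel": [[0,-0.3,-0.2],[0,0,0],[0,0,0],[0,0,-5],[0,0,-5]], "yaw": [0,0,0,0,0]}}

```text
time_s: 31.32
position: [0.5898, 0.2734, 0.4505]
eef_rot: [-3.141, -0.002, 3.126]
ft_force: [1.6, 0.2, -0.1]
finger_gap: 0.0234
```

Call:
{"method": "arm_command", "body": {"gripper": [-0.45,-0.45,-0.45,-0.45,-0.45], "travel": [[0,0,-1],[-0.6,-4.9,0],[-0.6,-4.9,0],[-0.6,-4.9,0],[-0.6,-4.9,0]], "yaw": [0,0,0,0,0]}}

```text
time_s: 31.95
position: [0.6109, 0.0756, 0.4589]
eef_rot: [-3.141, -0.002, 3.126]
ft_force: [0.3, 0.0, -0.4]
finger_gap: 0.0238
```

Call:
{"method": "arm_command", "body": {"gripper": [-0.45,-0.45,-0.45], "travel": [[0,0,5],[0,0,0],[0,0,0]], "yaw": [0,0,0]}}

```text
time_s: 32.33
position: [0.6115, 0.078, 0.411]
eef_rot: [3.141, 0.0, 3.127]
ft_force: [-0.4, 0.9, 0.7]
finger_gap: 0.0234
```

```bash
cat >> h.py <<'E'
def wray(p,o,u,v):
    K=np.array(p['intrinsics']);a=(u-K[0,2])/K[0,0];b=(v-K[1,2])/K[1,1];r=np.hypot(a,b)
    d=np.array([np.sin(r)*a/max(r,1e-9),np.sin(r)*b/max(r,1e-9),np.cos(r)])
    H=np.array(p['hand_eye']);T=R.from_euler('xyz',o['eef_rot']).as_matrix()
    return T@H[:3,3]+np.array(o['position']), T@H[:3,:3]@d
def wpix(p,o,X):
    H=np.array(p['hand_eye']);T=R.from_euler('xyz',o['eef_rot']).as_matrix();K=np.array(p['intrinsics'])
    c=H[:3,:3].T@(T.T@(np.array(X)-np.array(o['position']))-H[:3,3]); r=np.hypot(c[0],c[1]); f=np.arctan2(r,c[2])/r
    return c[0]*f*K[0,0]+K[0,2],c[1]*f*K[1,1]+K[1,2]
def ortho(p,o,cx,cy,z,half,px):
    """top view of the plane z, x right, y up"""
    n=2*half; xs=np.linspace(cx-half,cx+half,px);ys=np.linspace(cy+half,cy-half,px)
    M=np.array([[wpix(p,o,(x,y,z)) for x in xs] for y in ys],np.float32)
    return cv2.remap(p['img'],M[...,0],M[...,1],cv2.INTER_CUBIC)
E
python3 - <<'E'
from h import *
o=st();p=pic('wrist')
a=ortho(p,o,.548,.075,.125,.04,400);b=ortho(p,o,.548,.075,.045,.025,400)
cv2.imwrite('pics/shaft.png',np.hstack([a,b])[:,:,::-1])
for t in('shaft_mouth','stem_top'): print(t,[(np.round(r['at'],4),round(r['score'],2)) for r in bot.mark_of(p,t)[:2]])
E
```

```text
t 32.33 pos [0.6115 0.078  0.411 ] rot [3.141 0.    3.127] F [-0.4  0.9  0.7] gap 0.0234
shaft_mouth [(array([0.5498, 0.0759, 0.1281]), 0.64)]
stem_top [(array([0.5504, 0.0767, 0.0429]), 0.73), (array([ 0.5219, -0.3733,  0.0022]), 0.41)]
```

View pics/shaft.png

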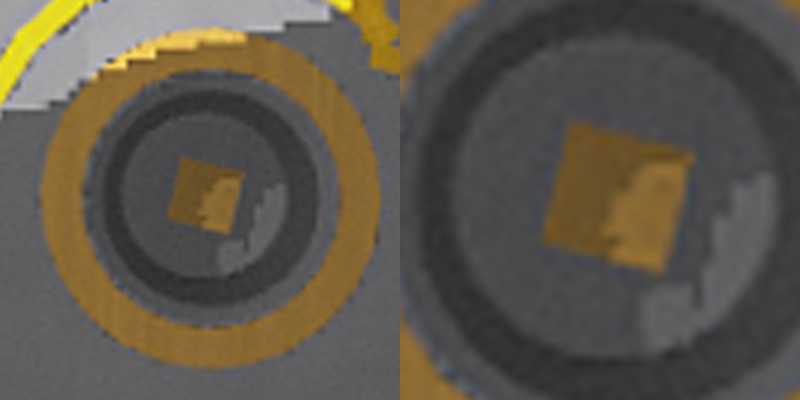

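```bash
python3 - <<'E'
from h import *
plan([(.54,-.371,.36,179)]); plan([(.523,-.3705,.36,194.5)])
E
```

```text
(0.54, -0.371, 0.36, 179) | turn 0 x 0.17 | travel 9 x [0.71, -5.0, 0.57]
(0.523, -0.3705, 0.36, 194.5) | turn 2 x -7.67 | travel 9 x [2.2, -4.58, 0.57]
```

Call:
{"method": "arm_command", "body": {"gripper": [0,0,0,0,0], "travel": [[0,0,0],[0,0,0],[2.2,-4.6,0],[2.2,-4.6,0],[2.2,-4.6,0]], "yaw": [-7.7,-7.7,0,0,0]}}

```text
time_s: 33.1
position: [0.582, -0.0742, 0.4113]
eef_rot: [-3.141, 0.002, -2.888]
ft_force: [0.1, -0.1, 0.5]
finger_gap: 0.0431
```

Call:
{"method": "arm_command", "body": {"gripper": [0,0,0,0,0], "travel": [[2.2,-4.6,0],[2.2,-4.6,0],[2.2,-4.6,1],[2.2,-4.6,2],[2.2,-4.6,2]], "yaw": [0,0,0,0,0]}}

```text
time_s: 33.72
position: [0.5333, -0.3248, 0.3609]
eef_rot: [-3.14, 0.002, -2.888]
ft_force: [0.5, 0.1, 0.2]
finger_gap: 0.0426
```

Call:
{"method": "arm_command", "body": {"gripper": [0,0,0], "travel": [[2.2,-4.5,0],[0,0,0],[0,0,0]], "yaw": [0,0,0]}}

```text
time_s: 34.1
position: [0.5237, -0.3719, 0.3607]
eef_rot: [-3.141, 0.002, -2.888]
ft_force: [-0.6, 0.8, 0.3]
finger_gap: 0.0428
```

```bash
python3 - <<'E'
from h import *
o=st();p=pic('wrist')
print(np.round(o['q'],2))
a=ortho(p,o,.523,-.37,.189,.07,400);b=ortho(p,o,.523,-.37,.065,.05,400)
cv2.imwrite('pics/key.png',np.hstack([a,b])[:,:,::-1])
for t in('tkey_bar','tkey','key_rest'): print(t,[(np.round(r['at'],4),round(r['score'],2)) for r in bot.mark_of(p,t)[:2]])
E
```

```text
t 34.1 pos [ 0.5237 -0.3719  0.3607] rot [-3.141e+00  2.000e-03 -2.888e+00] F [-0.6  0.8  0.3] gap 0.0428
[ 0.62  0.49 -0.07  1.35  0.03  1.29  2.38]
tkey_bar [(array([ 0.5154, -0.3724,  0.1833]), 0.91)]
tkey [(array([ 0.5244, -0.3721,  0.0056]), 0.88)]
key_rest [(array([ 5.231e-01, -3.715e-01, -2.000e-04]), 0.8)]
```

View pics/key.png

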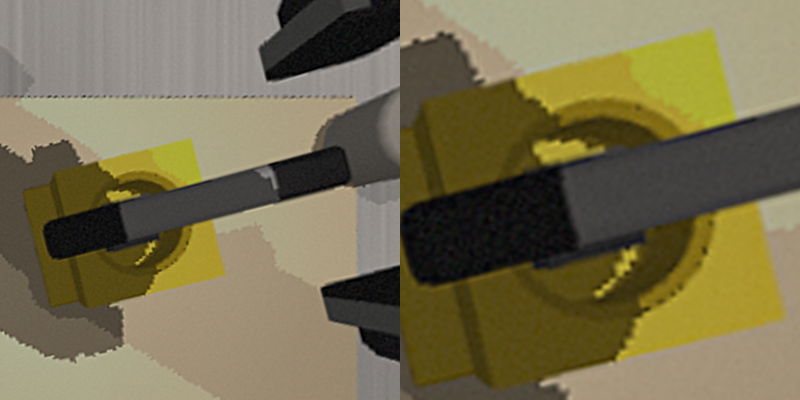

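Call:
{"method": "arm_command", "body": {"gripper": [0,0,0,0,-0.9], "travel": [[0.1,0.2,4.2],[0,0,4.2],[0,0,4.1],[0,0,0],[0,0,0]], "yaw": [0,0,0,0,0], "newtons": 70}}

```text
time_s: 34.92
position: [0.5224, -0.3708, 0.2366]
eef_rot: [-3.14, 0.002, -2.888]
ft_force: [-0.6, -0.2, 1.6]
finger_gap: 0.026
```

Call:
{"method": "arm_command", "body": {"gripper": [-0.9,-0.9,-0.9,-0.9], "travel": [[0,0,0],[0,0,0],[0,0,0],[0,0,-1]], "yaw": [0,0,0,0]}}

```text
time_s: 35.42
position: [0.5211, -0.3707, 0.2453]
eef_rot: [3.141, -0.001, -2.889]
ft_force: [-0.1, 0.3, -4.0]
finger_gap: 0.0126
```

```bash
python3 - <<'E'
from h import *
o=st()
E
```

```text
t 35.42 pos [ 0.5211 -0.3707  0.2453] rot [ 3.141e+00 -1.000e-03 -2.889e+00] F [-0.1  0.3 -4. ] gap 0.0126
```

Call:
{"method": "arm_command", "body": {"gripper": [-0.9,-0.9,-0.9,-0.9,-0.9], "travel": [[0,0,-4],[0,0,-4],[0,0,-4],[0,0,-3.5],[0,0,0]], "yaw": [0,0,0,0,0]}}

```text
time_s: 36.05
position: [0.5218, -0.3713, 0.4034]
eef_rot: [-3.137, 0.004, -2.889]
ft_force: [-0.1, -1.1, -3.7]
finger_gap: 0.0128
```

Call:
{"method": "arm_command", "body": {"gripper": [-0.9,-0.9,-0.9,-0.9,-0.9], "travel": [[0,0,0],[0,0,0],[0,0,0],[0,0,0],[0,0,0]], "yaw": [7.5,7.5,7,7,0]}}

```text
time_s: 36.67
position: [0.521, -0.3706, 0.3984]
eef_rot: [3.141, -0.003, 2.889]
ft_force: [0.7, 0.4, -3.7]
finger_gap: 0.0125
```

```bash
python3 - <<'E'
from h import *
o=st()
plan([(.55,.0755,.40,np.degrees(o['eef_rot'][2]))])
E
```

```text
t 36.67 pos [ 0.521  -0.3706  0.3984] rot [ 3.141e+00 -3.000e-03  2.889e+00] F [ 0.7  0.4 -3.7] gap 0.0125
(0.55, 0.0755, 0.4, np.float64(165.53052532722973)) | turn 0 x 0.0 | travel 9 x [0.93, 4.88, -0.02]
```

Call:
{"method": "arm_command", "body": {"gripper": [-0.9,-0.9,-0.9,-0.9,-0.9], "travel": [[0.93,4.88,0],[0.93,4.88,0],[0.93,4.88,0],[0.93,4.88,0],[0.93,4.88,0]], "yaw": [0,0,0,0,0]}}

```text
time_s: 37.3
position: [0.5371, -0.1214, 0.3993]
eef_rot: [-3.141, -0.001, 2.892]
ft_force: [1.2, 0.7, -3.5]
finger_gap: 0.0124
```

Call:
{"method": "arm_command", "body": {"gripper": [-0.9,-0.9,-0.9,-0.9,-0.9], "travel": [[0.93,4.88,0],[0.93,4.88,0],[0.93,4.88,0],[0.93,4.88,0],[0,0,0]], "yaw": [0,0,0,0,0]}}

```text
time_s: 37.92
position: [0.5498, 0.0808, 0.3991]
eef_rot: [3.139, -0.002, 2.9]
ft_force: [0.1, -1.1, -3.9]
finger_gap: 0.0127
```

Call:
{"method": "arm_command", "body": {"gripper": [-0.9,-0.9], "travel": [[0,0,0],[0,0,0]], "yaw": [0,0]}}

```text
time_s: 38.17
position: [0.5504, 0.0737, 0.3997]
eef_rot: [-3.141, -0.0, 2.887]
ft_force: [0.4, -0.7, -3.5]
finger_gap: 0.0127
```

```bash
python3 - <<'E'
from h import *
o=st();plan([(.55,.0755,.40,np.degrees(o['eef_rot'][2]))])
for n in('scene','side'):
    p=pic(n,n+'4.png')
    c=plane_edges(p,.225,.30,(.45,.65,-.02,.16)); print(n,'shank',len(c),np.round(c.mean(0),4))
    for lo in(.18,.21,.24,.27):
        q=c if 0 else plane_edges(p,lo,lo+.03,(.5,.6,.03,.125)); print(lo,len(q),np.round(np.median(q,0),4), np.round(np.percentile(q,[5,95],0)[:,:2],4).tolist())
    for t in('tkey','tkey_bar','shaft_mouth'): print(t,[(np.round(r['at'],4),round(r['score'],2)) for r in bot.mark_of(p,t)[:2]])
a=cv2.imread('pics/scene4.png')[150:400,250:450];b=cv2.imread('pics/side4.png')[60:310,220:420]
cv2.imwrite('pics/k4.png',cv2.resize(np.hstack([a,b]),None,fx=2,fy=2))
E
```

```text
t 38.17 pos [0.5504 0.0737 0.3997] rot [-3.141 -0.     2.887] F [ 0.4 -0.7 -3.5] gap 0.0127
(0.55, 0.0755, 0.4, np.float64(165.41141079666608)) | turn 0 x 0.0 | travel 1 x [0.09, 0.16, -0.03]
scene shank 252 [0.556  0.0747 0.2638]
0.18 324 [0.5605 0.0785 0.2018] [[0.5429, 0.0594], [0.5668, 0.0882]]
0.21 98 [0.5564 0.0753 0.2244] [[0.551, 0.0686], [0.5585, 0.0802]]
0.24 97 [0.5566 0.0755 0.2547] [[0.5513, 0.0683], [0.5585, 0.0797]]
0.27 109 [0.5565 0.0751 0.285 ] [[0.5508, 0.0677], [0.5585, 0.0797]]
tkey [(array([0.5467, 0.0747, 0.1714]), 0.58)]
tkey_bar [(array([0.5507, 0.0753, 0.3408]), 0.62), (array([0.5499, 0.088 , 0.003 ]), 0.52)]
shaft_mouth [(array([0.5466, 0.0736, 0.1238]), 0.86)]
side shank 235 [0.5467 0.0704 0.2641]
0.18 264 [0.5442 0.0641 0.1991] [[0.5342, 0.0591], [0.5593, 0.0868]]
0.21 96 [0.5459 0.0702 0.2231] [[0.5419, 0.0668], [0.5541, 0.0757]]
0.24 97 [0.546  0.0698 0.2551] [[0.5422, 0.067], [0.5525, 0.0751]]
0.27 98 [0.5459 0.0696 0.2863] [[0.5426, 0.0669], [0.5519, 0.0761]]
tkey [(array([0.5483, 0.0785, 0.1732]), 0.58)]
tkey_bar [(array([0.547 , 0.0727, 0.3437]), 0.78), (array([ 0.4607, -0.0755,  0.1613]), 0.68)]
shaft_mouth [(array([0.5456, 0.075 , 0.1247]), 0.62)]
```

View pics/k4.png

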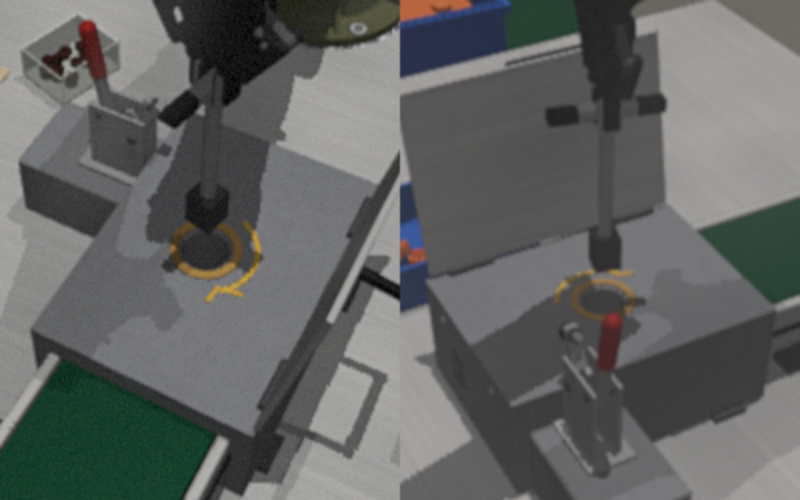

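Call:
{"method": "arm_command", "body": {"gripper": [-0.9,-0.9,-0.9,-0.9,-0.9], "travel": [[0.1,0.16,0],[0,0,2],[0,0,2.5],[0,0,2.5],[0,0,2.5]], "yaw": [0,0,0,0,0]}}

```text
time_s: 39.2
position: [0.5499, 0.0773, 0.3042]
eef_rot: [3.141, 0.0, 2.889]
ft_force: [0.6, -0.5, -4.0]
finger_gap: 0.0131
```

Call:
{"method": "arm_command", "body": {"gripper": [-0.9,-0.9,-0.9], "travel": [[0,0,2],[0,0,0],[0,0,0]], "yaw": [0,0,0]}}

```text
time_s: 39.58
position: [0.5503, 0.0773, 0.2857]
eef_rot: [3.141, 0.001, 2.888]
ft_force: [-0.4, -0.2, -2.6]
finger_gap: 0.0129
```

Call:
{"method": "arm_command", "body": {"gripper": [-0.9,-0.9,-0.9,-0.9,-0.9], "travel": [[0,0,0.7],[0,0,0.7],[0,0,0.7],[0,0,0],[0,0,0]], "yaw": [0,0,0,0,0]}}

```text
time_s: 40.2
position: [0.5498, 0.0769, 0.2638]
eef_rot: [-3.141, -0.0, 2.888]
ft_force: [0.3, -0.0, -4.3]
finger_gap: 0.0129
```

Call:
{"method": "arm_command", "body": {"gripper": [-0.9,-0.9,-0.9,-0.9], "travel": [[0,-0.1,0.7],[0,0,0.7],[0,0,0],[0,0,0]], "yaw": [0,0,0,0]}}

```text
time_s: 40.7
position: [0.5497, 0.0762, 0.2498]
eef_rot: [3.142, -0.0, 2.888]
ft_force: [-0.2, 0.1, -3.7]
finger_gap: 0.0128
```

Call:
{"method": "arm_command", "body": {"gripper": [-0.9,-0.9,-0.9,-0.9], "travel": [[0,0,0.6],[0,0,0.3],[0,0,0],[0,0,0]], "yaw": [0,0,0,0]}}

```text
time_s: 41.2
position: [0.5501, 0.0762, 0.2417]
eef_rot: [3.141, 0.002, 2.888]
ft_force: [-2.0, -0.0, 5.7]
finger_gap: 0.0128
```

Call:
{"method": "arm_command", "body": {"gripper": [-0.9,-0.9,-0.9,-0.9,-0.9], "travel": [[0,0,-0.1],[0,0,0],[0,0,0],[0,0,0],[0,0,0]], "yaw": [8,8,8,8,8]}}

```text
time_s: 41.82
position: [0.5496, 0.076, 0.2419]
eef_rot: [-3.141, 0.0, 2.186]
ft_force: [-0.7, 0.5, -0.2]
finger_gap: 0.0131
```

```bash
python3 -c "
from h import *
o=st();print(np.round(o['torque'],2))"
```

```text
t 41.83 pos [0.5496 0.076  0.2419] rot [-3.141  0.     2.186] F [-0.7  0.5 -0.2] gap 0.0131
[-0.31  0.17  0.24]
```

Call:
{"method": "arm_command", "body": {"gripper": [-0.9,-0.9,-0.9,-0.9,-0.9], "travel": [[0,0,0],[0,0,0],[0,0,0],[0,0,0],[0,0,0]], "yaw": [8,8,8,8,0]}}

```text
time_s: 42.45
position: [0.5496, 0.0762, 0.2418]
eef_rot: [-3.141, 0.0, 1.633]
ft_force: [-1.3, -0.1, 0.7]
finger_gap: 0.0128
```

```bash
python3 -c "
from h import *
o=st();print(np.round(o['torque'],2))"
```

```text
t 42.45 pos [0.5496 0.0762 0.2418] rot [-3.141  0.     1.633] F [-1.3 -0.1  0.7] gap 0.0128
[-0.18  0.29  0.  ]
```

Call:
{"method": "arm_command", "body": {"gripper": [-0.9,-0.9,-0.9,-0.9,-0.9], "travel": [[0,0,0],[0,0,0],[0,0,0],[0,0,0],[0,0,0]], "yaw": [4,4,0,0,0]}}

```text
time_s: 43.08
position: [0.5496, 0.0761, 0.2418]
eef_rot: [-3.141, -0.0, 1.493]
ft_force: [-0.7, -1.3, 0.2]
finger_gap: 0.0127
```

```bash
python3 -c "
from h import *
o=st();print(np.round(o['torque'],2),np.degrees(o['eef_rot'][2]))"
```

```text
t 43.08 pos [0.5496 0.0761 0.2418] rot [-3.141 -0.     1.493] F [-0.7 -1.3  0.2] gap 0.0127
[-0.14  0.32  0.14] 85.56961419086328
```

Call:
{"method": "arm_command", "body": {"gripper": [-0.9,-0.9,-0.9,-0.9], "travel": [[0,0,0],[0,0,0],[0,0,0],[0,0,0]], "yaw": [3,0,0,0]}}

```text
time_s: 43.58
position: [0.5496, 0.0761, 0.2418]
eef_rot: [-3.141, 0.0, 1.44]
ft_force: [-2.2, 0.7, 0.4]
finger_gap: 0.0128
```

```bash
python3 -c "
from h import *
o=st();print(np.round(o['torque'],2),np.degrees(o['eef_rot'][2]))"
```

```text
t 43.58 pos [0.5496 0.0761 0.2418] rot [-3.141  0.     1.44 ] F [-2.2  0.7  0.4] gap 0.0128
[-0.16  0.35  0.17] 82.52864204323677
```

Call:
{"method": "arm_command", "body": {"gripper": [-0.9,-0.9,-0.9,-0.9], "travel": [[0,0,0],[0,0,0],[0,0,0],[0,0,0]], "yaw": [3,0,0,0]}}

```text
time_s: 44.08
position: [0.5496, 0.0761, 0.2418]
eef_rot: [-3.141, 0.0, 1.388]
ft_force: [-1.1, 0.0, -1.2]
finger_gap: 0.0129
```

```bash
python3 -c "
from h import *
o=st();print(np.round(o['torque'],2),np.degrees(o['eef_rot'][2]))"
```

```text
t 44.08 pos [0.5496 0.0761 0.2418] rot [-3.141  0.     1.388] F [-1.1  0.  -1.2] gap 0.0129
[-0.12  0.34  0.14] 79.52122512284235
```

Call:
{"method": "arm_command", "body": {"gripper": [-0.9,-0.9,-0.9], "travel": [[0,0,0],[0,0,0],[0,0,0]], "yaw": [4,0,0]}}

```text
time_s: 44.45
position: [0.5496, 0.0763, 0.2418]
eef_rot: [-3.142, 0.0, 1.32]
ft_force: [-0.8, -0.2, -0.7]
finger_gap: 0.013
```

```bash
python3 -c "
from h import *
o=st();print(np.round(o['torque'],2),np.degrees(o['eef_rot'][2]))"
```

```text
t 44.45 pos [0.5496 0.0763 0.2418] rot [-3.142  0.     1.32 ] F [-0.8 -0.2 -0.7] gap 0.013
[-0.12  0.31  0.73] 75.61769807071774
```

Call:
{"method": "arm_command", "body": {"gripper": [-0.9,-0.9,-0.9], "travel": [[0,0,0],[0,0,0],[0,0,0]], "yaw": [4,0,0]}}

```text
time_s: 44.82
position: [0.5497, 0.0763, 0.2419]
eef_rot: [3.141, 0.0, 1.25]
ft_force: [-0.8, -0.3, -1.1]
finger_gap: 0.0128
```

```bash
python3 -c "
from h import *
o=st();print(np.round(o['torque'],2),np.degrees(o['eef_rot'][2]))
p=pic('scene');q=plane_edges(p,.17,.2,(.45,.65,-.02,.17)); print(cv2.minAreaRect((q[:,:2]*1000).astype(np.float32)),len(q))
p=pic('side');q=plane_edges(p,.17,.2,(.45,.65,-.02,.17)); print(cv2.minAreaRect((q[:,:2]*1000).astype(np.float32)),len(q))
"
```

```text
t 44.83 pos [0.5497 0.0763 0.2419] rot [3.141 0.    1.25 ] F [-0.8 -0.3 -1.1] gap 0.0128
[0.03 0.12 1.21] 71.63804749783654
((528.1483154296875, 43.99066162109375), (185.2002410888672, 48.40937042236328), 54.633140563964844) 470
((521.6683349609375, 37.450321197509766), (172.76451110839844, 47.5700569152832), 50.30211639404297) 397
```

Call:
{"method": "arm_command", "body": {"gripper": [-0.9,-0.9,-0.9,-0.9], "travel": [[0,0,0],[0,0,0],[0,0,0],[0,0,-0.5]], "yaw": [-10.5,0,0,0]}}

```text
time_s: 45.42
position: [0.5494, 0.076, 0.2466]
eef_rot: [-3.141, 0.0, 1.428]
ft_force: [0.0, 1.1, -4.8]
finger_gap: 0.0125
```

```bash
python3 -c "
from h import *
o=st();print(np.round(o['torque'],2),np.degrees(o['eef_rot'][2]))"
```

```text
t 45.42 pos [0.5494 0.076  0.2466] rot [-3.141  0.     1.428] F [ 0.   1.1 -4.8] gap 0.0125
[-0.01  0.12 -0.02] 81.82572015858598
```

Call:
{"method": "arm_command", "body": {"gripper": [-0.9,-0.9,-0.9,-0.9,-0.9], "travel": [[0,0,-1.5],[0,0,-1.5],[0,0,-4],[0,0,-4],[0,0,-4.5]], "yaw": [0,0,0,0,0]}}

```text
time_s: 46.05
position: [0.5493, 0.076, 0.4042]
eef_rot: [3.141, -0.0, 1.43]
ft_force: [1.0, -0.2, -2.9]
finger_gap: 0.0131
```

```bash
python3 -c "
from h import *
o=st();print(np.round(o['torque'],2),np.degrees(o['eef_rot'][2]))
plan([(.523,-.371,.40,np.degrees(o['eef_rot'][2]))])"
```

```text
t 46.05 pos [0.5493 0.076  0.4042] rot [ 3.141 -0.     1.43 ] F [ 1.  -0.2 -2.9] gap 0.0131
[-0.02 -0.16  0.03] 81.95774059830616
(0.523, -0.371, 0.4, np.float64(81.95774059830616)) | turn 0 x 0.0 | travel 9 x [-4.96, 0.41, 0.05]
```

Call:
{"method": "arm_command", "body": {"gripper": [-0.9,-0.9,-0.9,-0.9,-0.9], "travel": [[-4.96,0.41,0],[-4.96,0.41,0],[-4.96,0.41,0],[-4.96,0.41,0],[-4.96,0.41,0]], "yaw": [0,0,0,0,0]}}

```text
time_s: 46.68
position: [0.5349, -0.1738, 0.4033]
eef_rot: [3.14, -0.0, 1.431]
ft_force: [0.3, 0.0, -4.5]
finger_gap: 0.0127
```

Call:
{"method": "arm_command", "body": {"gripper": [-0.9,-0.9,-0.9,-0.9,-0.9], "travel": [[-4.96,0.41,0],[-4.96,0.41,0],[-4.96,0.41,0],[-4.96,0.41,0],[0,0,0]], "yaw": [0,0,0,0,0]}}

```text
time_s: 47.3
position: [0.5214, -0.3759, 0.4025]
eef_rot: [-3.141, 0.004, 1.423]
ft_force: [0.5, 0.1, -3.8]
finger_gap: 0.0126
```

Call:
{"method": "arm_command", "body": {"gripper": [-0.9,-0.9,-0.9], "travel": [[0,0,0],[0,0,0],[0,0,0]], "yaw": [0,0,0]}}

```text
time_s: 47.68
position: [0.5245, -0.3698, 0.4023]
eef_rot: [3.141, -0.0, 1.433]
ft_force: [-0.5, 0.0, -3.1]
finger_gap: 0.0126
```

```bash
python3 - <<'E'
from h import *
o=st();print(np.round(o['q'],2));plan([(.523,-.3705,.30,np.degrees(o['eef_rot'][2]))])
for n in('scene','side'):
    p=pic(n)
    q=plane_edges(p,.21,.32,(.48,.57,-.42,-.32)); print(n,np.round(np.percentile(q,[5,95],0)[:,:2],4).tolist())
    q=plane_edges(p,.058,.069,(.45,.6,-.45,-.29)); print(cv2.minAreaRect((q[:,:2]*1000).astype(np.float32)))
E
```

```text
t 47.67 pos [ 0.5245 -0.3698  0.4023] rot [ 3.141 -0.     1.433] F [-0.5  0.  -3.1] gap 0.0126
[ 0.33  0.51  0.45  1.28 -0.22  1.4   0.63]
(0.523, -0.3705, 0.3, np.float64(82.09776422403901)) | turn 0 x 0.0 | travel 2 x [-0.05, -0.07, 5.11]
scene [[0.522, -0.3749], [0.5352, -0.3606]]
((524.7680053710938, -372.00189208984375), (79.5737533569336, 78.13322448730469), 12.83987045288086)
side [[0.5146, -0.3797], [0.5292, -0.3635]]
((522.8175048828125, -371.92230224609375), (78.05306243896484, 76.0499267578125), 13.505215644836426)
```

Call:
{"method": "arm_command", "body": {"gripper": [-0.9,-0.9,-0.9,-0.9,-0.9], "travel": [[-0.2,-0.1,2],[0,0,4],[0,0,4],[0,0,2],[0,0,0]], "yaw": [0,0,0,0,0]}}

```text
time_s: 48.4
position: [0.5224, -0.372, 0.2804]
eef_rot: [-3.139, -0.002, 1.431]
ft_force: [0.8, 0.1, -2.9]
finger_gap: 0.0128
```

Call:
{"method": "arm_command", "body": {"gripper": [-0.9,-0.9,-0.9,-0.9,-0.9], "travel": [[0,0,1.5],[0,0,1.5],[0,0,1.2],[0,0,0],[0,0,0]], "yaw": [0,0,0,0,0]}}

```text
time_s: 49.02
position: [0.5227, -0.3731, 0.2401]
eef_rot: [3.141, 0.0, 1.431]
ft_force: [0.0, 0.4, -3.7]
finger_gap: 0.0123
```

Call:
{"method": "arm_command", "body": {"gripper": [-0.9,-0.9,-0.9,-0.9], "travel": [[0,0,0.2],[0,0,0.15],[0,0,0],[0,0,0]], "yaw": [0,0,0,0]}}

```text
time_s: 49.52
position: [0.523, -0.3732, 0.2374]
eef_rot: [3.14, 0.001, 1.431]
ft_force: [-0.1, 1.0, 6.0]
finger_gap: 0.0126
```

Call:
{"method": "arm_command", "body": {"gripper": [-0.6,-0.3,0,0,0], "travel": [[0,0,0],[0,0,0],[0,0,0],[0,0,0],[0,0,-4]], "yaw": [0,0,0,0,0]}}

```text
time_s: 50.15
position: [0.5219, -0.3717, 0.2738]
eef_rot: [-3.136, -0.003, 1.431]
ft_force: [0.2, 0.1, -0.1]
finger_gap: 0.0426
```

Call:
{"method": "arm_command", "body": {"gripper": [0,0,0,0,0], "travel": [[0,0,-5],[0,0,-5],[0,0,-5],[0,0,0],[0,0,0]], "yaw": [0,0,0,0,0]}}

```text
time_s: 50.78
position: [0.5225, -0.3728, 0.4259]
eef_rot: [-3.141, -0.0, 1.431]
ft_force: [-1.2, 0.5, -1.1]
finger_gap: 0.0421
```

```bash
python3 - <<'E'
from h import *
o=st()
for n in('scene','side'):
    p=pic(n,n+'5.png')
    q=plane_edges(p,.17,.2,(.4,.65,-.45,-.28)); print(cv2.minAreaRect((q[:,:2]*1000).astype(np.float32)),np.percentile(q[:,2],[50,98]))
    for t in('tkey','tkey_bar','cover_handle'): print(t,[(np.round(r['at'],4),round(r['score'],2)) for r in bot.mark_of(p,t)[:1]])
# view over shaft: yaw 179, camera above shaft
plan([(.55,.01,.46,82),(.615,.078,.46,179)])
E
```

```text
t 50.77 pos [ 0.5225 -0.3728  0.4259] rot [-3.141 -0.     1.431] F [-1.2  0.5 -1.1] gap 0.0421
((526.4585571289062, -373.03338623046875), (110.73995208740234, 15.614372253417969), 82.09754180908203) [0.1879405  0.19132697]
tkey [(array([ 0.5221, -0.3707,  0.0058]), 0.87)]
tkey_bar [(array([0.5156, 0.356 , 0.0028]), 0.68)]
cover_handle [(array([0.592 , 0.2725, 0.2981]), 0.59)]
((522.6842041015625, -373.8919372558594), (109.60472106933594, 16.72947120666504), 81.547607421875) [0.18798771 0.1910714 ]
tkey [(array([ 0.5224, -0.3726,  0.0114]), 0.64)]
tkey_bar [(array([ 0.5205, -0.3764,  0.1812]), 0.94)]
cover_handle [(array([0.595 , 0.2734, 0.3031]), 0.9)]
(0.55, 0.01, 0.46, 82) | turn 0 x -0.02 | travel 8 x [4.79, -0.33, -0.43]
(0.615, 0.078, 0.46, 179) | turn 10 x -9.7 | travel 2 x [-3.19, 3.46, -0.0]
```

Call:
{"method": "arm_command", "body": {"gripper": [0,0,0,0,0], "travel": [[5.07,0.3,0],[5.07,0.3,0],[5.07,0.3,0],[5.07,0.3,0],[5.07,0.3,0]], "yaw": [0,0,0,0,0]}}

```text
time_s: 51.8
position: [0.573, -0.1223, 0.4264]
eef_rot: [3.141, 0.0, 1.431]
ft_force: [1.6, -0.9, 0.2]
finger_gap: 0.0428
```

Call:
{"method": "arm_command", "body": {"gripper": [0,0,0,0,0], "travel": [[5.07,0.3,0],[5.07,0.3,0],[5.07,0.3,0],[5.07,0.3,0],[0,0,0]], "yaw": [0,0,0,0,-9.7]}}

```text
time_s: 52.42
position: [0.6133, 0.0814, 0.4252]
eef_rot: [-3.14, -0.002, 1.611]
ft_force: [-0.2, -1.5, -0.5]
finger_gap: 0.0424
```

Call:
{"method": "arm_command", "body": {"gripper": [0,0,0,0,0], "travel": [[0,0,0],[0,0,0],[0,0,0],[0,0,0],[0,0,0]], "yaw": [-9.7,-9.7,-9.7,-9.7,-9.7]}}

```text
time_s: 53.05
position: [0.613, 0.0751, 0.4262]
eef_rot: [-3.141, -0.0, 2.452]
ft_force: [0.6, -1.0, -0.5]
finger_gap: 0.0426
```

Call:
{"method": "arm_command", "body": {"gripper": [-0.45,-0.45,-0.45,-0.45,-0.45], "travel": [[0,0,0],[0,0,0],[0,0,0],[0,0,0],[0,0,0]], "yaw": [-9.7,-9.7,-9.7,-9.7,0]}}

```text
time_s: 53.68
position: [0.613, 0.075, 0.4262]
eef_rot: [3.141, -0.0, 3.123]
ft_force: [0.6, 0.3, 0.3]
finger_gap: 0.0236
```

```bash
python3 - <<'E'
from h import *
o=st();p=pic('wrist')
a=ortho(p,o,.55,.0755,.125,.09,400);b=ortho(p,o,.55,.0755,.045,.025,400)
cv2.imwrite('pics/shaft2.png',np.hstack([a,b])[:,:,::-1])
plan([(.615,.078,.46,179),(.5915,.27,.46,179),(.5915,.2715,.352,179)])
E
```

```text
t 53.67 pos [0.613  0.075  0.4262] rot [ 3.141 -0.     3.123] F [0.6 0.3 0.3] gap 0.0236
(0.615, 0.078, 0.46, 179) | turn 0 x -0.24 | travel 1 x [-0.19, 0.31, -3.37]
(0.5915, 0.27, 0.46, 179) | turn 0 x 0.0 | travel 4 x [0.67, 4.79, -0.0]
(0.5915, 0.2715, 0.352, 179) | turn 0 x 0.0 | travel 2 x [0.0, 0.07, 5.4]
```

View pics/shaft2.png

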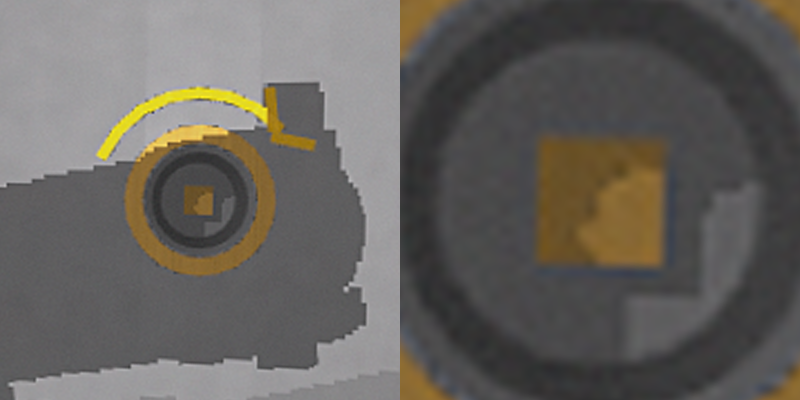

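Call:
{"method": "arm_command", "body": {"gripper": [-0.3,-0.3,-0.3,-0.3,-0.3], "travel": [[0,0.3,-3.6],[0.5,4.8,0],[0.5,4.8,0],[0.5,4.8,0],[0.5,4.8,0]], "yaw": [0,0,0,0,0]}}

```text
time_s: 54.35
position: [0.5962, 0.272, 0.4624]
eef_rot: [-3.141, 0.0, 3.12]
ft_force: [0.0, 0.2, 0.0]
finger_gap: 0.03
```

Call:
{"method": "arm_command", "body": {"gripper": [-0.3,-0.3], "travel": [[0,0,0],[0,0,0]], "yaw": [0,0]}}

```text
time_s: 54.6
position: [0.5966, 0.2702, 0.4621]
eef_rot: [-3.141, -0.0, 3.122]
ft_force: [0.5, -0.5, 0.0]
finger_gap: 0.0297
```

```bash
python3 - <<'E'
from h import *
o=st()
for n in('scene','side'):
    p=pic(n); print([(np.round(r['at'],4),round(r['score'],2)) for r in bot.mark_of(p,'cover_handle')[:1]])
plan([(.5925,.2715,.352,179)])
E
```

```text
t 54.6 pos [0.5966 0.2702 0.4621] rot [-3.141 -0.     3.122] F [ 0.5 -0.5  0. ] gap 0.0297
[(array([0.5911, 0.2689, 0.2961]), 0.87)]
[(array([0.5946, 0.273 , 0.3012]), 0.87)]
(0.5925, 0.2715, 0.352, 179) | turn 0 x -0.18 | travel 3 x [0.15, 0.08, 3.69]
```

Call:
{"method": "arm_command", "body": {"gripper": [-0.3,-0.3,-0.3,-0.3,-0.9], "travel": [[0.2,0.1,3.7],[0,0,3.7],[0,0,3.6],[0,0,0],[0,0,0]], "yaw": [0,0,0,0,0], "newtons": 40}}

```text
time_s: 55.42
position: [0.5948, 0.2707, 0.3527]
eef_rot: [3.141, 0.0, 3.122]
ft_force: [0.8, 6.6, 3.1]
finger_gap: 0.0129
```

Call:
{"method": "arm_command", "body": {"gripper": [-0.9,-0.9,-0.9,-0.9,-0.9], "travel": [[0,0,0],[0,0,0],[0,-2.18,-0.9],[0,-2.28,-0.62],[0,-2.34,-0.33]], "yaw": [0,0,0,0,0]}}

```text
time_s: 56.05
position: [0.5932, 0.2058, 0.3724]
eef_rot: [3.136, 0.002, 3.127]
ft_force: [-1.2, 5.3, 4.5]
finger_gap: 0.0108
```

Call:
{"method": "arm_command", "body": {"gripper": [-0.9,-0.9,-0.9,-0.9,-0.9], "travel": [[0,-2.36,-0.04],[0,-2.35,0.26],[0,-2.3,0.55],[0,-2.21,0.83],[0,-2.09,1.1]], "yaw": [0,0,0,0,0]}}

```text
time_s: 56.68
position: [0.5908, 0.0898, 0.3435]
eef_rot: [3.141, -0.001, 3.124]
ft_force: [-2.9, 1.9, 3.0]
finger_gap: 0.0104
```

Call:
{"method": "arm_command", "body": {"gripper": [-0.9,-0.9,-0.9,-0.9,-0.9], "travel": [[0,-1.94,1.35],[0,-1.75,1.58],[0,-1.54,1.79],[0,-1.31,1.97],[0,-1.05,2.11]], "yaw": [0,0,0,0,0]}}

```text
time_s: 57.3
position: [0.5894, 0.0137, 0.2542]
eef_rot: [3.141, -0.001, 3.124]
ft_force: [-2.0, 5.8, -0.1]
finger_gap: 0.0103
```

Call:
{"method": "arm_command", "body": {"gripper": [-0.9,-0.9,-0.9,-0.9], "travel": [[0,-0.43,1.2],[0,-0.35,0.9],[0,0,0],[0,0,0]], "yaw": [0,0,0,0]}}

```text
time_s: 57.8
position: [0.5894, 0.007, 0.2348]
eef_rot: [-3.142, -0.001, 3.125]
ft_force: [-4.4, 3.6, 1.7]
finger_gap: 0.0104
```

Call:
{"method": "arm_command", "body": {"gripper": [-0.9,-0.9,-0.9], "travel": [[0,0,0.25],[0,0,0],[0,0,0]], "yaw": [0,0,0]}}

```text
time_s: 58.18
position: [0.5894, 0.0069, 0.2345]
eef_rot: [-3.142, 0.001, 3.124]
ft_force: [-10.0, 2.1, 18.9]
finger_gap: 0.0102
```

```bash
python3 - <<'E'
from h import *
o=st()
for n in('scene','side'):
    p=pic(n)
    q=plane_edges(p,.12,.145,(.43,.66,.02,.17))
    A=np.c_[q[:,:2],np.ones(len(q))]; m=np.linalg.lstsq(A,q[:,2],rcond=None)[0]; print('cover slope',np.round(m,4),np.median(q[:,2]))
    for t in('clamp_grip','clamp_pivot'): print(t,[(np.round(r['at'],4),round(r['score'],2)) for r in bot.mark_of(p,t)[:1]])
E
```

```text
t 58.17 pos [0.5894 0.0069 0.2345] rot [-3.142e+00  1.000e-03  3.124e+00] F [-10.    2.1  18.9] gap 0.0102
cover slope [1.000e-04 1.200e-03 1.328e-01] 0.1330245725195061
clamp_grip [(array([ 0.5227, -0.3708,  0.0079]), 0.72)]
clamp_pivot []
cover slope [0.0005 0.0009 0.1326] 0.13300704069298874
clamp_grip [(array([ 0.4617, -0.0846,  0.2325]), 0.68)]
clamp_pivot [(array([ 0.4632, -0.0792,  0.1603]), 0.9)]
```

Call:
{"method": "arm_command", "body": {"gripper": [-0.9,-0.4,0,0,0], "travel": [[0,0,-0.2],[0,0,0],[0,0,0],[0,0,-4.7],[0,0,-4.8]], "yaw": [0,0,0,0,0]}}

```text
time_s: 59.1
position: [0.5899, 0.0061, 0.33]
eef_rot: [-3.141, -0.001, 3.123]
ft_force: [1.1, 0.2, 0.4]
finger_gap: 0.0428
```

Call:
{"method": "arm_command", "body": {"gripper": [0,0,0,0,0], "travel": [[0,0,-4.8],[0,0,0],[0,0,0],[0,0,0],[0,0,0]], "yaw": [0,9.9,9.9,9.9,9.9]}}

```text
time_s: 59.72
position: [0.5901, 0.0061, 0.3773]
eef_rot: [-3.141, 0.001, 2.426]
ft_force: [0.1, -0.5, 0.3]
finger_gap: 0.0425
```

Call:
{"method": "arm_command", "body": {"gripper": [0,0,0,0,0], "travel": [[0,0,0],[0,0,0],[0,0,0],[0,0,0],[0,0,0]], "yaw": [9.9,9.9,9.9,9.9,9.9]}}

```text
time_s: 60.35
position: [0.5901, 0.0062, 0.3773]
eef_rot: [3.141, 0.001, 1.563]
ft_force: [-0.6, 0.5, -0.2]
finger_gap: 0.0429
```

Call:
{"method": "arm_command", "body": {"gripper": [0,0,0,0,0], "travel": [[-2.85,-4.3,0],[-2.85,-4.3,0],[-2.85,-4.3,0],[0,0,0],[0,0,0]], "yaw": [0,0,0,0,0]}}

```text
time_s: 60.98
position: [0.4613, -0.0784, 0.3777]
eef_rot: [3.14, 0.0, 1.569]
ft_force: [0.2, -0.0, -0.5]
finger_gap: 0.0427
```

```bash
python3 - <<'E'
from h import *
o=st()
p=pic('wrist')
a=ortho(p,o,.46,-.08,.255,.06,300)
cv2.imwrite('pics/cl.png',a[:,:,::-1])
h=cv2.cvtColor(a,cv2.COLOR_RGB2HSV);m=((h[...,0]<6)|(h[...,0]>174))&(h[...,1]>130)&(h[...,2]>50);v,u=np.nonzero(m)
print(len(u),.46-.06+np.percentile(u,[2,50,98])*.0004,-.08+.06-np.percentile(v,[2,50,98])*.0004)
for n in('scene','side'):
    q=pic(n); print([(np.round(r['at'],4),round(r['score'],2)) for r in bot.mark_of(q,'clamp_grip')[:1]])
plan([(.46,-.08,.293,91)])
E
```

```text
t 60.98 pos [ 0.4613 -0.0784  0.3777] rot [3.14  0.    1.569] F [ 0.2 -0.  -0.5] gap 0.0427
3383 [0.4536 0.4608 0.468 ] [-0.0644 -0.0836 -0.1008]
[(array([ 0.4629, -0.0881,  0.2387]), 0.72)]
[(array([ 0.4592, -0.0868,  0.2334]), 0.79)]
(0.46, -0.08, 0.293, 91) | turn 1 x -1.04 | travel 2 x [-0.1, -0.07, 4.2]
```

View pics/cl.png

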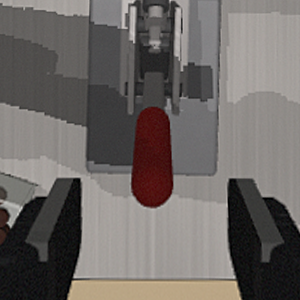

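Call:
{"method": "arm_command", "body": {"gripper": [0,0,0,-0.8,-0.8], "travel": [[-0.7,0,4.4],[0,0,4.4],[0,0,0],[0,0,0],[0,0,0]], "yaw": [0,0,0,0,0], "newtons": 25}}

```text
time_s: 61.85
position: [0.4606, -0.0857, 0.291]
eef_rot: [3.141, -0.0, 1.569]
ft_force: [-3.6, 0.3, 1.5]
finger_gap: 0.0164
```

Call:
{"method": "arm_command", "body": {"gripper": [-0.8,-0.8,-0.8,-0.8,-0.8], "travel": [[0,0,0],[-1.05,0,0.23],[-1.01,0,0.37],[-0.94,0,0.51],[-0.86,0,0.65]], "yaw": [0,0,0,0,0]}}

```text
time_s: 62.48
position: [0.4599, -0.1239, 0.273]
eef_rot: [3.141, -0.001, 1.568]
ft_force: [-6.4, 2.7, 6.6]
finger_gap: 0.0162
```

Call:
{"method": "arm_command", "body": {"gripper": [-0.8,-0.8,-0.8,-0.8,-0.8], "travel": [[-0.75,0,0.75],[-0.65,0,0.86],[-0.51,0,0.94],[-0.38,0,1.0],[-0.22,0,1.05]], "yaw": [0,0,0,0,0]}}

```text
time_s: 63.1
position: [0.4593, -0.15, 0.2264]
eef_rot: [-3.14, 0.0, 1.567]
ft_force: [-7.4, -1.3, 4.8]
finger_gap: 0.0163
```

Call:
{"method": "arm_command", "body": {"gripper": [-0.8,-0.8,-0.8,-0.8], "travel": [[-0.1,0,0.8],[0,0,0.5],[0,0,0],[0,0,0]], "yaw": [0,0,0,0]}}

```text
time_s: 63.6
position: [0.4593, -0.1509, 0.2132]
eef_rot: [-3.14, 0.0, 1.567]
ft_force: [-6.0, -2.7, -0.4]
finger_gap: 0.0162
```

```bash
python3 - <<'E'
from h import *
o=st()
for n in('scene','side'):
    q=pic(n)
    for t in('clamp_grip','clamp_pivot'):print([(np.round(r['at'],4),round(r['score'],2)) for r in bot.mark_of(q,t)[:1]])
E
```

```text
t 63.6 pos [ 0.4593 -0.1509  0.2132] rot [-3.14   0.     1.567] F [-6.  -2.7 -0.4] gap 0.0162
[(array([ 0.4599, -0.1522,  0.1655]), 0.74)]
[(array([ 0.458 , -0.0785,  0.1607]), 0.56)]
[(array([ 0.4586, -0.1494,  0.1643]), 0.7)]
[(array([ 0.461 , -0.0761,  0.163 ]), 0.6)]
```

Call:
{"method": "arm_command", "body": {"gripper": [-0.8,-0.8,-0.8,-0.8], "travel": [[0,0,0.3],[0,0,0.2],[0,0,0],[0,0,0]], "yaw": [0,0,0,0]}}

```text
time_s: 64.4
position: [0.4594, -0.1508, 0.2095]
eef_rot: [-3.141, -0.0, 1.567]
ft_force: [-10.0, -0.1, 14.0]
finger_gap: 0.0161
```

Call:
{"method": "arm_command", "body": {"gripper": [-0.8,-0.4,0,0,0], "travel": [[0,0,0],[0,0,0],[0,0,0],[0,0,-5],[0,0,-5]], "yaw": [0,0,0,0,0]}}

```text
time_s: 65.03
position: [0.4608, -0.15, 0.309]
eef_rot: [-3.141, 0.0, 1.569]
ft_force: [1.2, -0.5, 0.3]
finger_gap: 0.0424
```

Call:
{"method": "arm_command", "body": {"gripper": [0,0], "travel": [[-4,0,-2],[-4,0,-2]], "yaw": [0,0]}}

```text
time_s: 65.28
position: [0.4611, -0.2306, 0.3494]
eef_rot: [3.139, 0.001, 1.571]
ft_force: [-0.4, -0.2, -0.6]
finger_gap: 0.0429
```

```bash
python3 - <<'E'
from h import *
o=st()
for n in('scene','side'):
    p=pic(n,n+'6.png')
    c=cloud(p);h=cv2.cvtColor(p['img'],cv2.COLOR_RGB2HSV)
    m=((h[...,0]<5)|(h[...,0]>175))&(h[...,1]>140)&(abs(c[...,0]-.46)<.03)&(c[...,1]<-.09)&(c[...,1]>-.2)&(c[...,2]>.1)
    q=c[m]; k=np.polyfit(q[:,1],q[:,2],1); print(n,len(q),'slope dz/dy',k[0],'z at -.15',np.polyval(k,-.15),'zmax',np.percentile(q[:,2],98))
    for t in('clamp_grip','clamp_pivot','tkey','tkey_bar','glue','partbox','driver','cover_handle'):print(t,[(np.round(r['at'],4),round(r['score'],2)) for r in bot.mark_of(p,t)[:1]])
    ears(p)
E
```

```text
t 65.28 pos [ 0.4611 -0.2306  0.3494] rot [3.139e+00 1.000e-03 1.571e+00] F [-0.4 -0.2 -0.6] gap 0.0429
scene 210 slope dz/dy -2.2491783266753917 z at -.15 0.19366559585538276 zmax 0.44780535522286524
clamp_grip [(array([ 0.4607, -0.1552,  0.164 ]), 0.72)]
clamp_pivot [(array([ 0.4581, -0.0755,  0.1624]), 0.91)]
tkey [(array([ 0.5234, -0.3709,  0.0086]), 0.95)]
tkey_bar [(array([ 0.5235, -0.3717,  0.1784]), 0.68)]
glue [(array([ 0.6685, -0.3236, -0.0026]), 0.9)]
partbox [(array([ 0.2992, -0.2212,  0.0026]), 0.98)]
driver [(array([0.6803, 0.3454, 0.002 ]), 0.73)]
cover_handle [(array([0.5836, 0.0085, 0.177 ]), 0.84)]
blob px [  5 113  89  67 900] rect c 238.6 -1257.0 size 394.6 61.7 zt -0.3024 axis deg 2.2
blob px [519 316  11  13 106] rect c 439.9 394.0 size 26.7 14.6 zt 0.0318 axis deg 16.4
blob px [504 325  14  16 159] rect c 462.6 378.1 size 24.0 35.0 zt 0.0211 axis deg 2.9
blob px [485 343  14  17 172] rect c 519.5 358.4 size 34.1 24.4 zt 0.0214 axis deg 10.5
blob px [499 355  13  18 170] rect c 537.6 384.3 size 31.8 16.9 zt 0.0289 axis deg -7.1
side 221 slope dz/dy 0.015394198419164219 z at -.15 0.16941792036204595 zmax 0.1727200454682655
clamp_grip [(array([ 0.4612, -0.1493,  0.1612]), 0.96)]
clamp_pivot [(array([ 0.4615, -0.0746,  0.1622]), 0.75)]
tkey [(array([ 0.5243, -0.374 ,  0.01  ]), 0.74)]
tkey_bar [(array([ 0.5213, -0.3751,  0.1826]), 0.85)]
glue [(array([ 0.6732, -0.322 , -0.0025]), 0.62)]
partbox [(array([ 2.933e-01, -2.197e-01, -1.000e-04]), 0.88)]
driver [(array([ 6.792e-01,  3.431e-01, -1.000e-04]), 0.49)]
cover_handle [(array([0.5909, 0.0056, 0.1822]), 0.83)]
blob px [ 140   47  115   37 1932] rect c 657.0 1147.8 size 165.6 380.2 zt -0.0113 axis deg -3.3
```

View pics/side6.png

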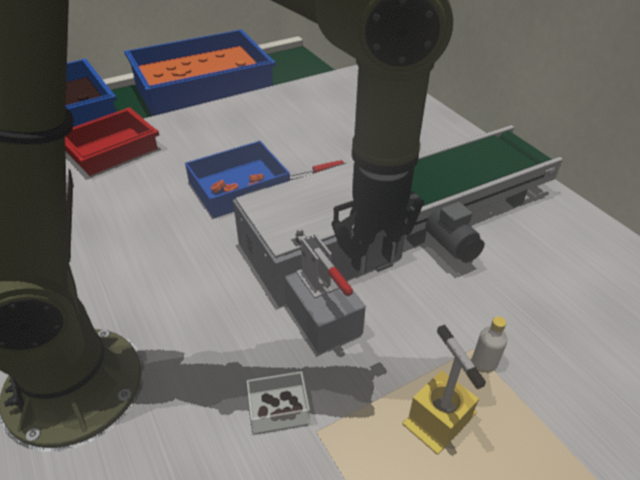

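Call:
{"method": "arm_command", "body": {"gripper": [0,0,0], "travel": [[0,0,-3],[0,0,0],[0,0,0]], "yaw": [0,0,0]}}

```text
time_s: 66.55
position: [0.4602, -0.2301, 0.3775]
eef_rot: [-3.141, -0.0, 1.569]
ft_force: [0.8, 0.5, -0.8]
finger_gap: 0.043
```

```bash
python3 -c "
from h import *
st();print(bot.hand_in())"
```

```text
t 66.55 pos [ 0.4602 -0.2301  0.3775] rot [-3.141 -0.     1.569] F [ 0.8  0.5 -0.8] gap 0.043
the job is handed in; nothing more can be done
None
```

The job is finished and handed in at 66.6 s of the 210 s allowed. All four ear pieces went into the bin. Then I put the clamp up, opened the cover to its stop, turned the stem clockwise to its stop, put the key back in its rest, shut the cover and locked the clamp.

What the last checks showed:
- **Ears:** four orange blobs in the bin, none left on the cover. One had moved a few centimetres but was still inside the bin.
- **Stem:** turning torque rose from about 0.2 to 1.2 N m at the stop. Afterwards the stem's flats lined up with the drive's axes, seen from the wrist camera.
- **Key:** standing upright in its rest, bar at about 182 mm.
- **Cover:** flat at 133 mm with no slope. I measured this before locking the clamp.
- **Clamp:** locked, with the grip's slope about 0.015 rad in the side view and its top back at its starting height.
- **Bystanders:** glue bottle, parts box and screwdriver are where they were, within the detectors' few millimetres.

Doubtful or disagreeing readings:
- The scene camera's check of the red grip's slope came out as nonsense, probably because the gripper was in the way. The detectors and the side camera agreed on the locked clamp.
- When I opened the clamp, its handle stood at about 1.43 rad, slightly short of the 1.5 rad stop.
- The wrist force reached about 40 N in total for a moment at the cover's open stop, against the 120 N wrist limit.

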